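Rebalance a loaded centrifuge rotor

ROBOT

A 6-joint arm with a two-finger parallel gripper is mounted at the origin on the work surface. World frame = base frame: x ahead of the robot, y to its left, z up, the work surface at z = 0. Lengths are in mm, angles in rad, forces in N, time in s.
With the tool pointing down it reaches from about 350 to 875 mm from the base axis. Payload 4.2 kg.
Tool frame: the origin (TCP) lies where the fingers leave the gripper's body, on its centre line; the fingertips stand 73 mm ahead of it and the grasp point (between the pads) lies 54 mm ahead of it; z points along the fingers, y is the direction in which the jaws open and shut (so a half turn about z gives the same grasp; the last joint's range is limited). The gripper opens to 85 mm and grips with 20 to 120 N. Pads are 22 mm wide; open, the fingers measure 114 mm over their backs; the gripper's body (76 mm by 85 mm) begins 54 mm behind the grasp point. The pads swing forward as they close: fully open they stand 13 mm farther back than shut.
Start: joints at [-0.893, 0.385, 0.008, 0, -1.194, -0.259], TCP at [254.178, -570.958, 303.912] pointing down, gripper open.
Joint ranges: [-3.14, 3.14], [-1.21, 2.06], [-1.07, 1.41], [-3.16, 2.05], [-2.99, -0.16], [-3.1, 3.1]. Speed limits (rad/s): [2.79, 2.79, 3.14, 3.14, 3.14, 3.14].

INTERFACE

Orientations are given as a unit quaternion [x, y, z, w].
In Python, from bench import arm gives the robot as it stands.
- The arm moves only by the tool apply_moves, never from a script. Its argument "increments" is a list that holds one entry, the list of rows, each a list of 7 numbers: the shift along the tool's x, y, z scaled (see below), then the turn, a rotation vector about the tool's x, y, z scaled (see below), then the gripper's target within -1 to 1 (fully open at 1, half-way at 0, shut at -1). A call has 1 to 10 rows; each row is the pose to reach, as a shift and turn from the pose commanded when the call began, along the tool's axes at that moment; what a row does not reach only later rows make up. The controller multiplies each number of a shift by 100 mm and each number of a turn by 0.5 rad. A row lasts 1/10 s, in which the tool goes at most 50 mm and 8.59 degrees, less where a joint would pass 70% of its speed; a pose out of reach is approached as far as the arm can. A call with a number of a shift or a turn outside -1 to 1 is refused whole. A call with a gripper value outside its range is refused whole. The fingers move at their own pace and stop on an object; the grip force is fixed at half the most. Time passes only in rows, so rows that repeat a pose let the fingers close. It gives the time, the measured TCP pose, the force and the opening at its end, in the units of the state.
- arm.read_state(): the state, without advancing time (a new reading comes with each control period).
- arm.get_image(name): name is "side" or "top"; returns a dict with "img" (420x560x3 uint8, red, green, blue), "fx", "fy", "cx", "cy" (pixels), "pose" (4x4, takes a point from camera to world coordinates). Camera axes: x right, y up, looking along -z (the intrinsics and any distortion apply to the point x, -y, -z); pixel columns grow to the right and rows downward; lengths in mm; the calibration is good to about 2 mm. A picture is of the moment at which its call begins. There is no depth.
- arm.job_done(): hands the job in, once; it reports no verdict.
Trained networks look in a picture, given as the dict that the camera call returned (one of the last four; its "shot" number tells which), for a name from the list of things; names that differ only in an ending like _2 or _b are one class to them, and where a whole thing is asked for, a point or a joint stands for the part that bears it (a point fixed in the world has none). Each returns a list of dicts, best first, with "conf" (0 to 1); they miss things now and then, are a little off and sometimes report something else, mostly with a low value. They report only what shows in the picture. A call takes as long as a camera call. They do not tell look-alikes from the thing itself.
- arm.outline_of(label, picture): "pixels" (420x560 bool, what is visible of it) and "box" ([centre column, centre row, width, height] in pixels, round what is visible of it).
- arm.mark_of(label, picture): "at" ([column, row] in pixels: a listed point, or the origin of a listed thing).
The state is a dict: "clock": time; "joints": joint angles; "joint_vel": joint speeds; "joint_efforts": joint torques, N m; "position": TCP position; "ee_rot": TCP orientation; "contact_force": force on the tool from outside, world axes, zero at the start; "wrist_torque": the same for the moment, N m; "gripper_width": finger opening in mm.
Only numpy, scipy, OpenCV 4.12 (cv2) and the standard library are available. Lean on these libraries where they do the work, as an engineer would, in place of code of your own. Each camera call takes 0.05 s, during which the arm holds its last target.

TASK

The six cups in this centrifuge rotor were loaded out of balance: rearrange them so that every cup faces its like straight across the hub - four-tube cup opposite four-tube cup, wide bottle opposite wide bottle, slim tube opposite slim tube - parking a cup in the free place of the bench rack on the way. Keep the cups upright, set them down gently (never drop one in or put one on the bench), leave the spare cup in its rack place, and finish with all six fully seated in the rotor and let go.

Things in the scene. Friction and masses are not known exactly. Their poses are not given: they have to be found in the camera images.
- four_1: Steel centrifuge cup with four small orange-capped tubes in a square (caps 15 mm across, tops 58 mm above origin). One of two alike. Origin: on the axis, underside of the 62 mm flange (4 mm thick); z up. Grip the 45 mm collar, 4 to 40 mm above origin. Foot below: tapered, round-ended, 62 mm long, cannot stand. 0.30 kg.
- four_2: Steel centrifuge cup with four small orange-capped tubes in a square (caps 15 mm across, tops 58 mm above origin). One of two alike. Origin: on the axis, underside of the 62 mm flange (4 mm thick); z up. Grip the 45 mm collar, 4 to 40 mm above origin. Foot below: tapered, round-ended, 62 mm long, cannot stand. 0.30 kg.
- wide_1: Steel centrifuge cup with one wide orange-capped bottle (cap 38 mm across, top 60 mm above origin). One of two alike. Origin: on the axis, underside of the 62 mm flange (4 mm thick); z up. Grip the 45 mm collar, 4 to 40 mm above origin. Foot below: tapered, round-ended, 62 mm long, cannot stand. 0.32 kg.
- wide_2: Steel centrifuge cup with one wide orange-capped bottle (cap 38 mm across, top 60 mm above origin). One of two alike. Origin: on the axis, underside of the 62 mm flange (4 mm thick); z up. Grip the 45 mm collar, 4 to 40 mm above origin. Foot below: tapered, round-ended, 62 mm long, cannot stand. 0.32 kg.
- slim_1: Steel centrifuge cup with one slim orange-capped tube in its middle (cap 17 mm across, top 64 mm above origin). One of two alike. Origin: on the axis, underside of the 62 mm flange (4 mm thick); z up. Grip the 45 mm collar, 4 to 40 mm above origin. Foot below: tapered, round-ended, 62 mm long, cannot stand. 0.26 kg.
- slim_2: Steel centrifuge cup with one slim orange-capped tube in its middle (cap 17 mm across, top 64 mm above origin). One of two alike. Origin: on the axis, underside of the 62 mm flange (4 mm thick); z up. Grip the 45 mm collar, 4 to 40 mm above origin. Foot below: tapered, round-ended, 62 mm long, cannot stand. 0.26 kg.
- rotor: Six-place rotor, 270 mm across, fixed at any yaw on its stand. Origin on its axis at bench level. Six ring seats (bore 48, outside 70 mm) 100 mm from the axis at 0, 60, .. 300 deg from body x; all full at the start, no cup facing its like. Ring tops 85 mm above bench; cup feet pass with 5 mm to spare, flanges rest on the rings. Hub nut on the axis rises to 110 mm.
- rack: Steel two-place bench rack, fixed, any yaw, base 190 x 94 mm. Origin at bench level under its middle, x along its length. Two 48 mm holes at x = -50 and +50 mm (y = 0) take cups as the rotor's seats do; plate top 85 mm above bench. The spare cup sits at x = -50 mm; x = +50 mm is free.
- spare: Spare steel cup with a flat white lid, its top 44 mm above the origin, no tubes. Origin: on the axis, underside of the 62 mm flange (4 mm thick); z up. Grip the 45 mm collar, 4 to 40 mm above origin. Foot below: tapered, round-ended, 62 mm long, cannot stand. 0.24 kg. Stays in the rack.
Mind the look-alikes: they are no part of the job. What is shaped like the slim_2 but blue is not meant. What is shaped like the rack but purple is not meant.

How it is judged:
By the outcome, as a careful person would: the job done as asked, in the order asked, and still so for the second after the job is handed in, with the robot touching nothing.
It also fails if it takes over 109 s, if anything falls off the work surface, if the arm or the gripper's body presses on something with over 40 N, if the wrist force passes 120 N, or if a joint passes its speed limit or range.

## Working session

There is one attempt and no reset: what is moved stays moved. The work goes in short steps, Python scripts to look and compute and a tool call to move; the robot and the scene stay as the last step left them, time stands still between calls to the robot, and variables do not carry over. Pictures are saved under pics/ and viewed, and the job is handed in when it is done.

Besides the shell and the picture viewer there is one more tool, called after "Call:" in YAML: its name, and indented under it one key for each argument. apply_moves: Moves the arm, as the interface text tells. Shifts and turns lie within -1 to 1; 1 stands for 100 mm of shift or 0.5 rad of turn. Its arguments: {"type":"object","properties":{"increments":{"type":"array"}},"required":["increments"]}

```bash
ls; mkdir -p pics; python3 - <<'E'
from bench import arm
import cv2, numpy as np
s=arm.read_state()
for k,v in s.items(): print(k,np.round(v,3))
for n in("side","top"):
    p=arm.get_image(n)
    cv2.imwrite(f"pics/{n}0.png",p["img"][:,:,::-1])
    print(n,{k:(np.round(v,3).tolist() if k!="img" else 0) for k,v in p.items()})
    for l in["rotor","rack","spare","four_1","wide_1","slim_1"]:
        print(l,[(round(float(d["conf"]),2),np.round(d["at"],1).tolist()) for d in arm.mark_of(l,p)])
E
```

```text
pics
clock 0.0
joints [-0.893  0.386  0.007 -0.    -1.194 -0.259]
joint_vel [ 0.001 -0.001 -0.    -0.     0.002 -0.   ]
joint_efforts [ 1.0000e-03 -3.9229e+01  1.8840e+01  4.1860e+00 -5.0000e-03  0.0000e+00]
position [ 254.004 -570.585  302.823]
ee_rot [-0.208  0.978  0.001 -0.   ]
contact_force [ 0.741 -0.265  0.29 ]
wrist_torque [0.034 0.019 0.018]
gripper_width 85.434
side {'img': 0, 'fx': 422.055, 'fy': 422.055, 'cx': 283.167, 'cy': 209.096, 'pose': [[-0.934, 0.193, -0.301, 181.32], [-0.357, -0.546, 0.758, 634.521], [-0.018, 0.815, 0.579, 578.965], [0.0, 0.0, 0.0, 1.0]], 'shot': 1}
rotor [(0.98, [279.7, 185.4])]
rack [(0.88, [339.8, 373.6]), (0.64, [204.3, 291.8])]
spare [(0.82, [170.4, 256.5])]
four_1 [(0.82, [289.5, 137.5]), (0.73, [254.6, 142.5])]
wide_1 [(0.77, [310.2, 172.5]), (0.77, [319.6, 150.5])]
slim_1 [(0.82, [235.7, 162.1]), (0.81, [265.7, 176.8]), (0.58, [379.6, 191.7])]
top {'img': 0, 'fx': 442.321, 'fy': 442.321, 'cx': 278.812, 'cy': 209.414, 'pose': [[-0.029, 0.996, -0.087, 366.252], [-0.999, -0.03, -0.015, -20.843], [-0.017, 0.086, 0.996, 956.323], [0.0, 0.0, 0.0, 1.0]], 'shot': 2}
rotor [(0.97, [368.3, 175.1])]
rack [(0.91, [161.9, 309.3]), (0.72, [196.2, 179.2])]
spare [(0.64, [180.4, 147.0])]
four_1 [(0.8, [400.4, 121.8]), (0.77, [432.0, 163.3])]
wide_1 [(0.93, [414.7, 206.5]), (0.64, [359.1, 213.9]), (0.39, [180.9, 148.3])]
slim_1 [(0.96, [330.8, 167.8]), (0.95, [395.0, 288.5]), (0.86, [351.6, 125.0])]
```

View pics/side0.png

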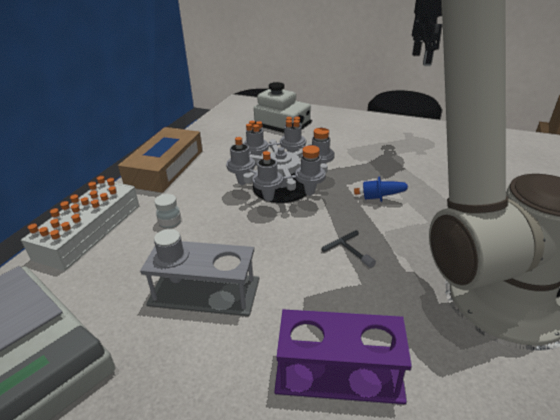

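View pics/top0.png

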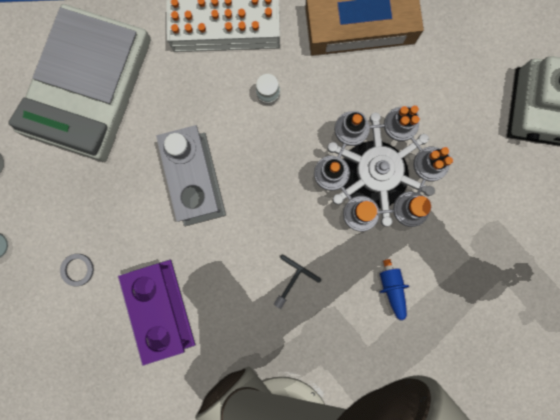

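```bash
cat > h.py <<'E'
import numpy as np, cv2
from bench import arm
def proj(p,P):
    T=np.array(p["pose"]);q=np.atleast_2d(P).astype(float)
    c=(q-T[:3,3])@T[:3,:3]
    return np.c_[p["cx"]+p["fx"]*c[:,0]/-c[:,2], p["cy"]-p["fy"]*c[:,1]/-c[:,2]]
def back(p,uv,z):
    T=np.array(p["pose"]);uv=np.atleast_2d(uv)
    d=np.c_[(uv[:,0]-p["cx"])/p["fx"],-(uv[:,1]-p["cy"])/p["fy"],-np.ones(len(uv))]@T[:3,:3].T
    return T[:3,3]+d*((z-T[2,3])/d[:,2])[:,None]
E
python3 - <<'E'
from h import *
for n in("side","top"):
    p=arm.get_image(n)
    print(n)
    for l,z in[("rotor",0),("rack",0),("spare",85),("four_1",85),("wide_1",85),("slim_1",85)]:
        for d in arm.mark_of(l,p): print(l,round(d["conf"],2),np.round(d["at"],1),np.round(back(p,d["at"],z)[0,:2],1))
    for l in["rack","spare"]:
        for d in arm.outline_of(l,p): print(l,round(d["conf"],2),np.round(d["box"],1))
    im=cv2.resize(p["img"][100:240,140:460] if n=="top" else p["img"][100:320,130:390],None,fx=2.4,fy=2.4,interpolation=cv2.INTER_CUBIC)
    cv2.imwrite(f"pics/{n}1.png",im[:,:,::-1])
E
```

```text
side
rotor 0.79 [281.8 187.9] [ 519.  -209.2]
rack 0.84 [338.3 371. ] [249.2 249.2]
rack 0.79 [204.1 290.3] [528.1 171.5]
spare 0.73 [169.9 254.9] [576.9 185.3]
four_1 0.91 [289.7 138.4] [ 537.2 -319.2]
four_1 0.77 [254.  145.3] [ 610.4 -251.8]
four_1 0.45 [169.9 258.2] [572.  192.8]
wide_1 0.69 [321.4 149.6] [ 439.8 -285.2]
wide_1 0.6 [311.6 172.4] [ 428.6 -169.8]
slim_1 0.98 [380.  188.8] [ 268.6 -152. ]
slim_1 0.88 [265.2 176.8] [ 521.8 -116.5]
slim_1 0.68 [236.8 161.8] [ 613.9 -158.5]
rack 0.81 [199.6 278.8 117.4  73.9]
rack 0.69 [342.6 357.9 138.7  93.5]
spare 0.62 [172.9 255.5  36.8  52.3]
spare 0.32 [282.4 172.9 108.8  65.8]
top
rotor 0.67 [371.5 173.2] [ 522.5 -210.7]
rack 0.67 [194.9 181.4] [516.5 175.3]
rack 0.59 [164.1 306.6] [248.2 244.7]
spare 0.69 [180.9 147.1] [573.6 185.2]
spare 0.68 [374.7 177.1] [ 500.6 -199.8]
four_1 0.92 [402.8 122.9] [ 608.3 -261. ]
four_1 0.55 [432.7 165.4] [ 520.4 -315.4]
wide_1 0.71 [413.8 209.3] [ 434.3 -273.3]
wide_1 0.56 [361.  210.8] [ 434.5 -169.7]
slim_1 0.81 [396.8 289.8] [ 278.9 -232. ]
slim_1 0.79 [348.6 125.5] [ 606.7 -152.6]
rack 0.96 [155.3 311.1  73.5 105.2]
rack 0.8 [191.6 176.9  69.9  99.9]
spare 0.58 [179.8 149.4  34.4  30.1]
```

View pics/top1.png

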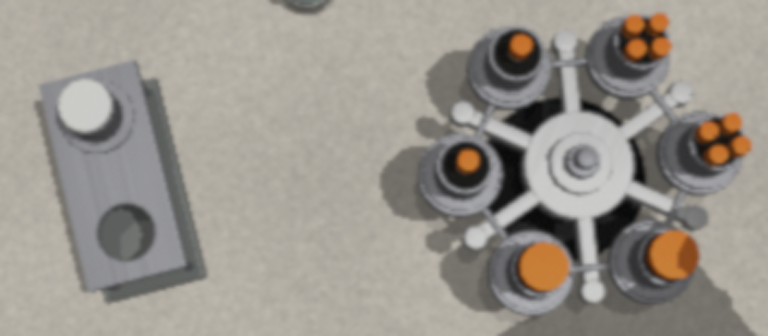

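View pics/side1.png

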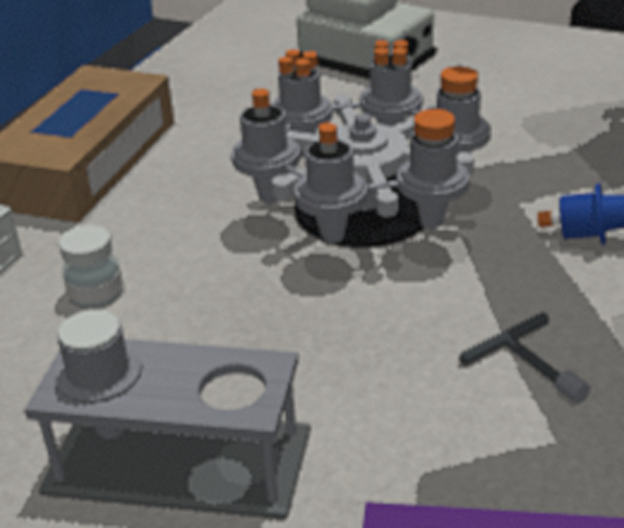

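```bash
python3 - <<'E'
from h import *
from scipy.optimize import least_squares
res={}
obs=[]
for n in("top","side"):
    p=arm.get_image(n); im=p["img"]; res[n]=p
    hsv=cv2.cvtColor(im,cv2.COLOR_RGB2HSV)
    m=((hsv[...,0]<16)&(hsv[...,1]>150)&(hsv[...,2]>90)).astype(np.uint8)
    k,lab,st,ce=cv2.connectedComponentsWithStats(m)
    for i in range(1,k):
        u,v=ce[i]
        if st[i,4]>12 and ((n=="top" and 320<u<460 and 100<v<225) or(n=="side" and 225<u<340 and 110<v<170)): 
            print(n,np.round(ce[i],1),st[i,2:],np.round(back(p,ce[i],146)[0,:2],1))
t=res["top"]
c=np.array([(40,85),(135,62),(187,268),(90,290),(126,232)])/2.4+[140,100]
c=c-0.3
print("rack top",np.round(back(t,c,85)[:,:2],1))
s=res["side"]
c=np.array([(30,415),(58,342),(298,352),(275,430),(232,388)])/2.4+[130,100]
print("rack side",np.round(back(s,c,85)[:,:2],1))
E
```

```text
top [403.9 110.4] [ 9  8 54] [ 615.1 -247.5]
top [413.6 109.5] [ 8  8 46] [ 616.1 -265.5]
top [356.9 118.3] [11 10 83] [ 603.  -159.4]
top [414.3 118.9] [ 8  9 53] [ 598.3 -265.9]
top [404.9 119.9] [ 9  9 66] [ 597.  -248.3]
top [439.1 153. ] [ 17  11 109] [ 532.4 -307.8]
top [442.9 162.1] [ 17  12 116] [ 515.1 -313.8]
top [334.7 166.5] [10 10 84] [ 513.3 -114.4]
top [419.8 206. ] [ 20  21 324] [ 435.2 -266.9]
top [365.5 210.9] [ 20  19 312] [ 429.3 -167.5]
side [288.4 121.2] [ 6 10 41] [ 530.  -291.5]
side [296.3 121. ] [ 6 10 49] [ 511.6 -299. ]
side [253.7 125.5] [ 15  10 106] [ 602.  -240.3]
side [320.7 132.8] [ 15  11 125] [ 434.1 -253.4]
side [238.1 140.5] [ 6  8 34] [ 602.1 -152.8]
side [310.5 151.3] [ 16  13 166] [ 428.  -156.3]
side [266.2 154.8] [ 7  8 46] [ 513.8 -109.8]
rack top [[599.8 234.7]
 [616.9 154.4]
 [441.8 113.5]
 [426.  194. ]
 [473.3 163.6]]
rack side [[594.9 240. ]
 [623.5 165.9]
 [445.6 114.5]
 [426.9 194.8]
 [474.1 167. ]]
```

```bash
cat > fit.py <<'E'
from h import *
from scipy.optimize import least_squares
S=8
a=np.linspace(0,2*np.pi,40,endpoint=False); C=np.c_[np.cos(a),np.sin(a)]
def cen(p,xy,offs,r,zt,h):
    box=None;hs=[]
    for o in offs:
        P=np.vstack([np.c_[xy+o+r*C,np.full(40,z)] for z in(zt,zt-h)])
        hs.append(cv2.convexHull(proj(p,P).astype(np.float32))[:,0])
    A=np.vstack(hs);o=np.floor(A.min(0))-1;sz=(np.ceil(A.max(0)-o)+1).astype(int)*S
    m=np.zeros((sz[1],sz[0]),np.uint8)
    for q in hs: cv2.fillConvexPoly(m,np.round((q-o)*S*16).astype(int),1,shift=4)
    M=cv2.moments(m,True)
    return np.array([M["m10"]/M["m00"],M["m01"]/M["m00"]])/S+o-0.5+0.5/S, M["m00"]/S/S
types=dict(S=(8.5,149),W=(19,145),F=(7.5,143))
E
cat > f1.py <<'E'
from fit import *
seq="SFFWWS" # A..F
guess=[(605,-155),(606,-257),(520,-312),(434,-267),(431,-167),(515,-113)]
obs={}
P={}
for n in("top","side"):
    p=arm.get_image(n);P[n]=p
    hsv=cv2.cvtColor(p["img"],cv2.COLOR_RGB2HSV)
    m=((hsv[...,0]<18)&(hsv[...,1]>130)&(hsv[...,2]>70))
    for i,g in enumerate(guess):
        c=proj(p,[[*g,140]])[0]
        vv,uu=np.nonzero(m); k=(np.hypot(uu-c[0],vv-c[1])<(22 if n=="top" else 14))
        obs[n,i]=(np.array([uu[k].mean(),vv[k].mean()]),k.sum())
D=9.5
def f(x,full=False):
    r=[]
    hh=dict(zip("SFW",x[3:6]))
    for n in P:
        off=x[6:8] if n=="top" else x[8:10]
        for i,t in enumerate(seq):
            th=x[2]-i*np.pi/3
            xy=x[:2]+100*np.array([np.cos(th),np.sin(th)])
            R,zt=types[t]
            offs=[(0,0)] if t!="F" else [(sx*D*0.95,sy*D*0.95) for sx in(1,-1) for sy in(1,-1)]
            c,ar=cen(P[n],xy,np.array(offs,float),R,zt,hh[t])
            r+=list(c+off-obs[n,i][0])
            if full: print(n,t,np.round(r[-2:],2),round(ar),obs[n,i][1])
    return np.array(r+list((x[3:6]-10)/10)+list(x[6:]*1.0))
x0=np.array([520,-212,np.radians(33),8,8,8,0,0,0,0.])
s=least_squares(f,x0,diff_step=1e-3,x_scale=[1,1,.01,3,3,3,1,1,1,1])
print(np.round(s.x,3),s.cost);f(s.x,True)
for i,t in enumerate(seq):
    th=s.x[2]-i*np.pi/3; print("ABCDEF"[i],t,np.round(s.x[:2]+100*np.array([np.cos(th),np.sin(th)]),1),round(np.degrees(th),1))
E
python3 f1.py
```

```text
[ 5.19127e+02 -2.14092e+02  5.80000e-01  1.11380e+01  1.22100e+01
  1.13560e+01  2.62000e-01  3.06000e-01 -4.70000e-01  3.86000e-01] 0.702403450502493
top S [-0.25 -0.01] 83 93
top F [ 0.43 -0.3 ] 285 270
top F [ 0.03 -0.03] 290 274
top W [-0.03  0.01] 376 342
top W [-0.05 -0.03] 360 329
top S [-0.43  0.04] 78 90
side S [ 0.06 -0.27] 52 46
side F [-0.11  0.14] 130 118
side F [ 0.03 -0.04] 123 110
side W [ 0.28 -0.25] 156 140
side W [0.05 0.  ] 188 178
side S [ 0.1  -0.01] 60 51
A S [ 602.7 -159.3] 33.3
B F [ 608.4 -259.1] -26.7
C F [ 524.8 -313.9] -86.7
D W [ 435.5 -268.9] -146.7
E W [ 429.8 -169.1] -206.7
F S [ 513.4 -114.3] -266.7
```

```bash
cat > ov.py <<'E'
from fit import *
import sys
cx,cy,yaw=521.3,175,np.radians(13.2)
off={"top":(.26,.31),"side":(-.47,.39)}
outs=[]
for n,(u0,v0) in(("top",(150,120)),("side",(135,225))):
    p=arm.get_image(n);K=5
    im=cv2.resize(p["img"][v0:v0+100,u0:u0+ (80 if n=="top" else 130)],None,fx=K,fy=K,interpolation=cv2.INTER_CUBIC)[:,:,::-1].copy()
    R=np.array([[np.cos(yaw),-np.sin(yaw)],[np.sin(yaw),np.cos(yaw)]])
    def dr(loc,z,col):
        w=np.c_[loc@R.T+[cx,cy],np.full(len(loc),z)]
        q=(proj(p,w)+off[n]-[u0,v0]+.5)*K
        cv2.polylines(im,[np.round(q).astype(int)],True,col,1)
    dr(24*C+[-50,0],85,(0,255,0)); dr(24*C+[50,0],85,(0,0,255)); dr(31*C+[50,0],89,(0,255,255)); dr(22.5*C+[50,0],129,(255,0,255))
    dr(31*C+[-50,0],89,(0,255,255)); dr(22.5*C+[-50,0],129,(255,0,255))
    dr(np.array([(-95,-47),(95,-47),(95,47),(-95,47)]),0,(255,0,0))
    dr(np.array([(-95,-42),(95,-42),(95,42),(-95,42)]),85,(255,255,0))
    outs.append(im)
cv2.imwrite("pics/ov_t.png",outs[0]);cv2.imwrite("pics/ov_s.png",outs[1])
E
python3 ov.py
```

```text
(no output)
```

View pics/ov_t.png

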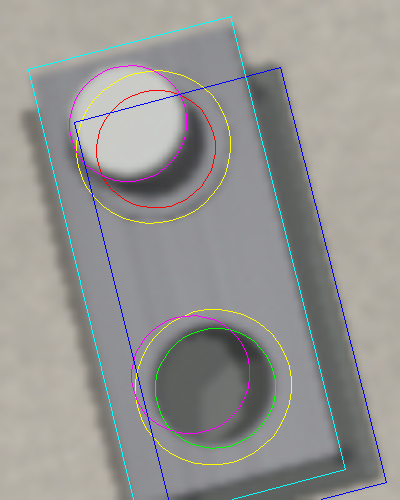

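View pics/ov_s.png

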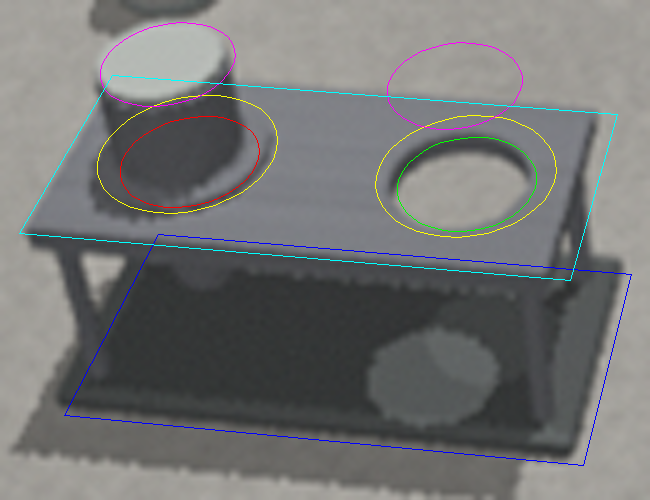

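```bash
cat > go.py <<'E'
import sys
from h import *
from scipy.spatial.transform import Rotation as Ro
x,y,z,psi=map(float,sys.argv[1:5])
s=arm.read_state()
p=np.array(s["position"]);R=Ro.from_quat(s["ee_rot"])
best=None
for k in(0,180):
    a=np.radians(psi+k);yt=np.array([np.cos(a),np.sin(a),0]);zt=np.array([0,0,-1.]);xt=np.cross(yt,zt)
    T=Ro.from_matrix(np.c_[xt,yt,zt]);rv=(R.inv()*T).as_rotvec()
    if best is None or np.linalg.norm(rv)<np.linalg.norm(best):best=rv
d=R.inv().apply(np.array([x,y,z])-p)
f=np.array(s["contact_force"])
print("t",round(s["clock"],2),"pos",np.round(p,1),"F",np.round(f,1),"w",round(s["gripper_width"],1),"tilt",np.round(best[:2],4))
print("shift/100",np.round(d/100,3),"turn/.5",np.round(best/.5,3))
E
python3 go.py 602.7 -159.3 290 33.3
```

```text
t 1.9 pos [ 254.2 -571.   303.9] F [0.2 0.5 0.1] w 85.3 tilt [ 0. -0.]
shift/100 [-4.858  2.343  0.139] turn/.5 [ 0.    -0.     2.817]
```

Call:
apply_moves:
  increments:
    - [[-0.4,0.2,0,0,0,0.2,1],[-0.8,0.4,0,0,0,0.4,1],[-1,0.48,0,0,0,0.6,1],[-1,0.48,0,0,0,0.6,1]]

```text
clock: 2.3
position: [327.7, -484.7, 304.4]
ee_rot: [-0.061, 0.998, -0.0, 0.0]
contact_force: [-0.6, -0.1, -0.3]
gripper_width: 85.5
```

```bash
python3 go.py 602.7 -159.3 290 33.3
```

```text
t 2.3 pos [ 327.7 -484.7  304.4] F [-0.6 -0.1 -0.3] w 85.5 tilt [0.     0.0008]
shift/100 [-3.124  2.897  0.145] turn/.5 [0.000e+00 2.000e-03 2.222e+00]
```

Call:
apply_moves:
  increments:
    - [[-0.4,0.35,0,0,0,0.25,1],[-0.75,0.7,0,0,0,0.5,1],[-1,0.95,0,0,0,0.75,1],[-1,0.95,0,0,0,0.75,1]]

```text
clock: 2.7
position: [416.1, -378.1, 304.1]
ee_rot: [0.126, 0.992, 0.0, 0.0]
contact_force: [0.4, -1.0, 0.2]
gripper_width: 85.7
```

```bash
python3 go.py 602.7 -159.3 290 33.3
```

```text
t 2.7 pos [ 416.1 -378.1  304.1] F [ 0.4 -1.   0.2] w 85.7 tilt [0.0004 0.0006]
shift/100 [-1.26   2.585  0.142] turn/.5 [1.000e-03 1.000e-03 1.474e+00]
```

Call:
apply_moves:
  increments:
    - [[-0.2,0.4,0,0,0,0.25,1],[-0.3,0.75,0,0,0,0.5,1],[-0.45,1,0,0,0,0.75,1],[-0.45,1,0,0,0,0.75,1]]

```text
clock: 3.1
position: [484.5, -294.1, 303.9]
ee_rot: [0.309, 0.951, -0.0, 0.0]
contact_force: [-0.2, -0.2, 0.7]
gripper_width: 85.2
```

```bash
python3 go.py 602.7 -159.3 290 33.3
```

```text
t 3.1 pos [ 484.5 -294.1  303.9] F [-0.2 -0.2  0.7] w 85.2 tilt [0.0002 0.0006]
shift/100 [-0.164  1.785  0.139] turn/.5 [0.    0.001 0.723]
```

Call:
apply_moves:
  increments:
    - [[-0.05,0.4,0,0,0,0.25,1],[-0.1,0.75,0.05,0,0,0.5,1],[-0.1,1,0.1,0,0,0.72,1],[-0.1,1,0.1,0,0,0.72,1]]

```text
clock: 3.5
position: [550.8, -219.6, 292.7]
ee_rot: [0.474, 0.88, -0.0, -0.001]
contact_force: [-0.1, -0.5, -0.8]
gripper_width: 85.1
```

```bash
python3 go.py 602.7 -159.3 280 33.3
```

```text
t 3.5 pos [ 550.8 -219.6  292.7] F [-0.1 -0.5 -0.8] w 85.1 tilt [-0.0012 -0.0012]
shift/100 [0.218 0.765 0.127] turn/.5 [-0.002 -0.002  0.002]
```

Call:
apply_moves:
  increments:
    - [[0.1,0.4,0.05,0,0,0,1],[0.2,0.7,0.1,0,0,0,1],[0.218,0.765,0.127,0,0,0,1],[0.218,0.765,0.127,0,0,0,1],[0.218,0.765,0.127,0,0,0,1]]

```text
clock: 4.0
position: [601.3, -161.4, 281.3]
ee_rot: [0.476, 0.88, -0.0, -0.0]
contact_force: [-0.7, -0.5, -0.3]
gripper_width: 85.4
```

```bash
python3 go.py 602.7 -159.3 163 33.3; cat > look.py <<'E'
from h import *
import sys
n,u,v,w,h,out=sys.argv[1],*map(int,sys.argv[2:6]),sys.argv[6]
p=arm.get_image(n);k=min(800/w,600/h)
cv2.imwrite(out,cv2.resize(p["img"][v:v+h,u:u+w],None,fx=k,fy=k,interpolation=cv2.INTER_CUBIC)[:,:,::-1])
E
python3 look.py side 200 90 160 120 pics/s2.png
```

```text
t 4.0 pos [ 601.3 -161.4  281.3] F [-0.7 -0.5 -0.3] w 85.4 tilt [-0.0007 -0.0001]
shift/100 [0.01  0.024 1.183] turn/.5 [-0.001 -0.    -0.004]
```

View pics/s2.png

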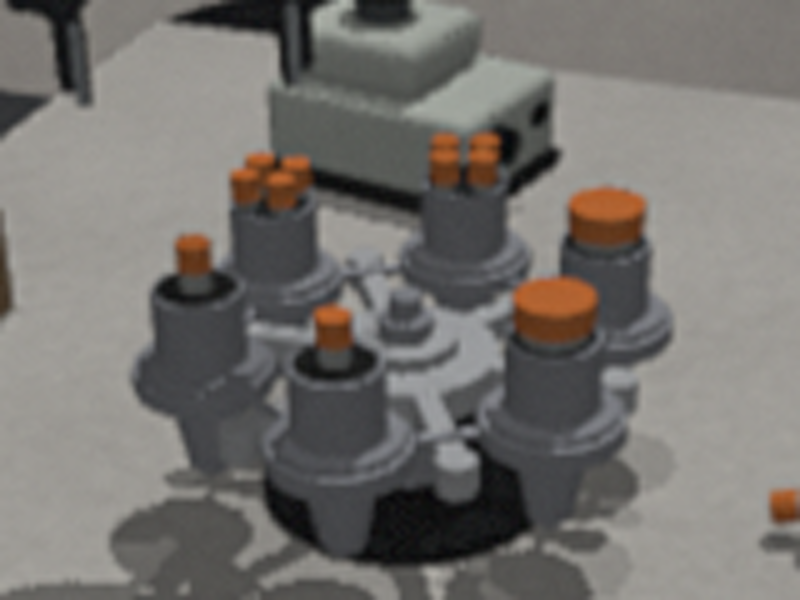

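Call:
apply_moves:
  increments:
    - [[0.01,0.024,0.2,0,0,0,1],[0.01,0.024,0.4,0,0,0,1],[0.01,0.024,0.6,0,0,0,1],[0.01,0.024,0.6,0,0,0,1],[0.01,0.024,0.6,0,0,0,1]]

```text
clock: 4.55
position: [603.3, -158.8, 222.0]
ee_rot: [0.476, 0.88, -0.0, 0.0]
contact_force: [0.5, 0.3, 0.9]
gripper_width: 85.5
```

```bash
python3 go.py 602.7 -159.3 163 33.3; 
python3 look.py side 200 90 160 120 pics/s3.png;python3 look.py top 320 90 160 120 pics/t3.png
```

```text
t 4.55 pos [ 603.3 -158.8  222. ] F [0.5 0.3 0.9] w 85.5 tilt [-0.      0.0007]
shift/100 [ 0.    -0.008  0.59 ] turn/.5 [-0.     0.001 -0.004]
```

View pics/s3.png

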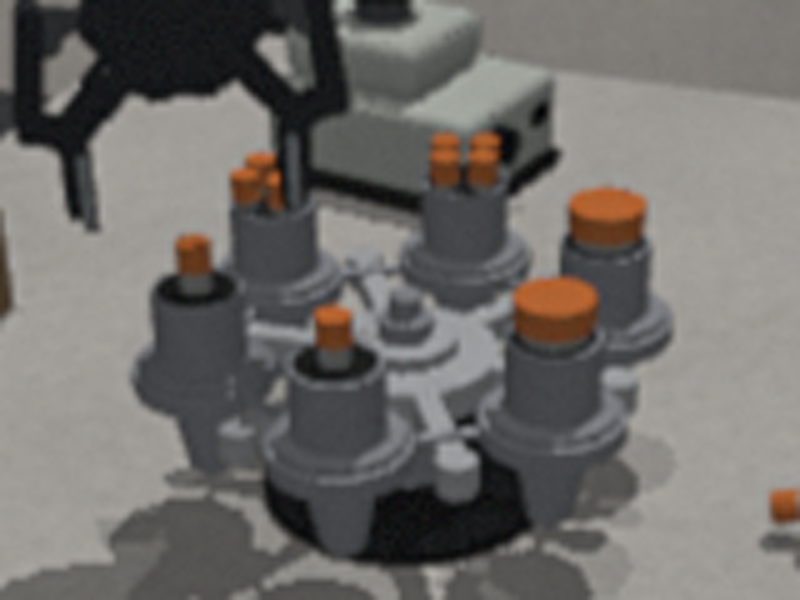

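View pics/t3.png

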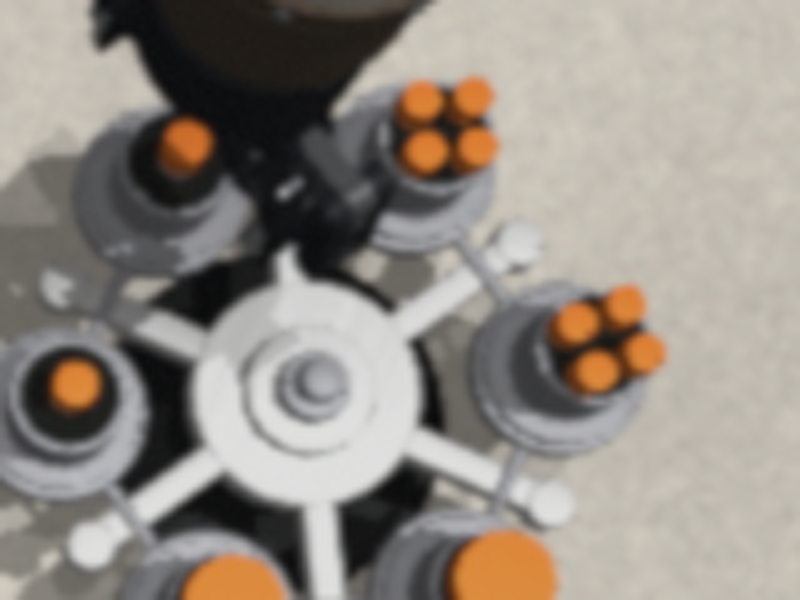

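```bash
python3 - <<'E'
from h import *
P=[(561.5,-186,160),(645,-131,160),(561.5,-186,222),(561.5,-186,95)]
for n,u,v in(("top",320,90),("side",200,90)):
    print(n,(proj(arm.get_image(n),P)-[u,v])*5)
E
```

```text
top [[268.58206269 239.09843394]
 [108.40431257  21.66994295]
 [304.6797461  193.61539662]
 [236.2251867  279.86805845]]
side [[298.68848681 207.33609603]
 [ 82.566055   231.11095937]
 [291.75502536  79.443643  ]
 [305.43156818 331.71685814]]
```

Call:
apply_moves:
  increments:
    - [[0,-0.008,0.15,0,0,0,1],[0,-0.008,0.3,0,0,0,1],[0,-0.008,0.45,0,0,0,1],[0,-0.008,0.55,0,0,0,1],[0,-0.008,0.59,0,0,0,1],[0,-0.008,0.59,0,0,0,1]]

```text
clock: 5.35
position: [602.9, -158.2, 162.1]
ee_rot: [0.475, 0.88, -0.0, -0.0]
contact_force: [-0.2, 0.1, -0.2]
gripper_width: 85.2
```

```bash
python3 go.py 602.7 -159.3 163 33.3; 
python3 look.py side 200 90 160 120 pics/s4.png
```

```text
t 5.35 pos [ 602.9 -158.2  162.1] F [-0.2  0.1 -0.2] w 85.2 tilt [-0.0003 -0.0001]
shift/100 [-0.008 -0.008 -0.009] turn/.5 [-0.001 -0.    -0.003]
```

View pics/s4.png

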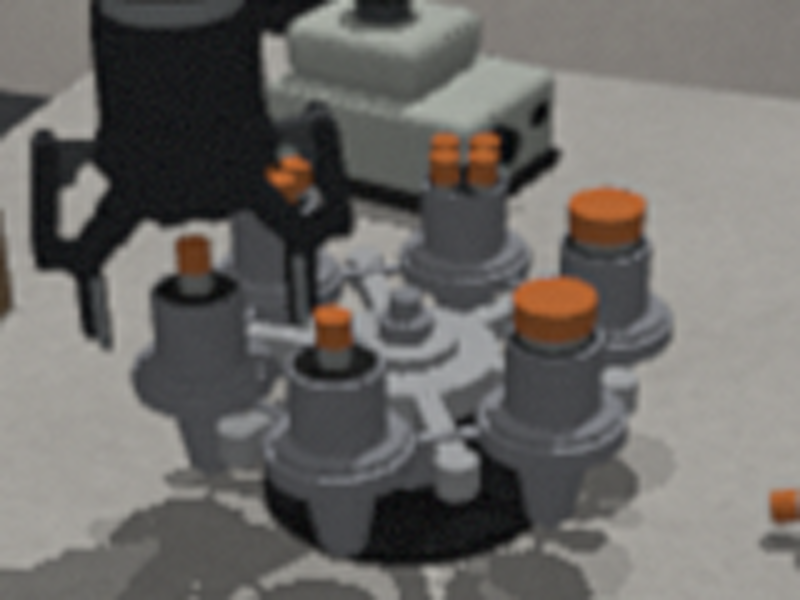

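Call:
apply_moves:
  increments:
    - [[0,0,0,0,0,0,-1],[0,0,0,0,0,0,-1],[0,0,0,0,0,0,-1],[0,0,0,0,0,0,-1],[0,0,0,0,0,0,-1],[0,0,0,0,0,0,-1],[0,0,0,0,0,0,-1]]

```text
clock: 6.1
position: [603.5, -158.2, 163.1]
ee_rot: [0.475, 0.88, 0.0, 0.001]
contact_force: [0.4, 1.9, 5.3]
gripper_width: 43.6
```

```bash
python3 go.py 602.7 -159.3 163 33.3; python3 look.py side 200 90 160 120 pics/s5.png
```

```text
t 6.1 pos [ 603.5 -158.2  163.1] F [0.4 1.9 5.3] w 43.6 tilt [0.0015 0.0013]
shift/100 [-0.005 -0.013  0.001] turn/.5 [ 0.003  0.003 -0.002]
```

View pics/s5.png

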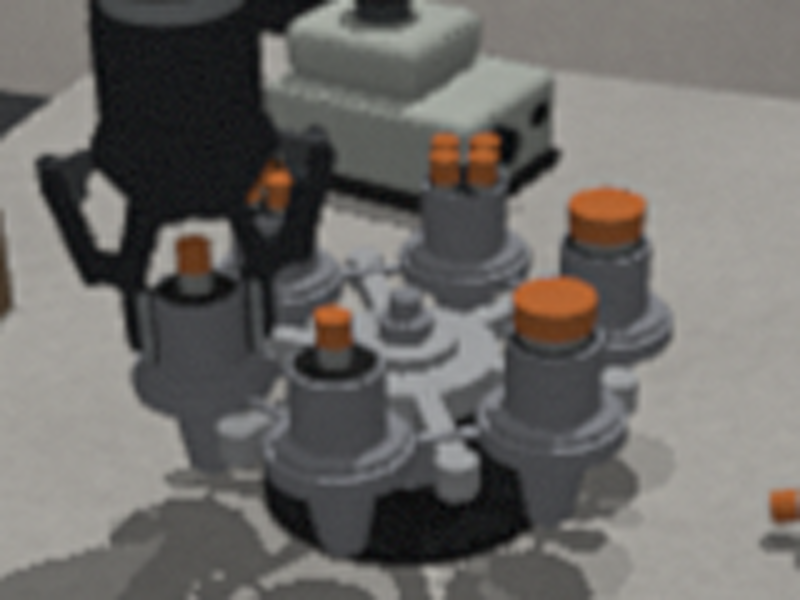

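Call:
apply_moves:
  increments:
    - [[0,0,-0.05,0,0,0,-1],[0,0,-0.2,0,0,0,-1],[0,0,-0.4,0,0,0,-1],[0,0,-0.6,0,0,0,-1],[0,0,-0.8,0,0,0,-1],[0,0,-1,0,0,0,-1],[0,0,-1,0,0,0,-1]]

```text
clock: 6.85
position: [603.3, -158.5, 264.1]
ee_rot: [0.476, 0.88, 0.001, 0.002]
contact_force: [0.4, 0.2, -2.1]
gripper_width: 43.7
```

```bash
python3 go.py 602 -159 300 33.3; python3 look.py side 200 60 160 120 pics/s6.png
```

```text
t 6.85 pos [ 603.3 -158.5  264.1] F [ 0.4  0.2 -2.1] w 43.7 tilt [0.0026 0.0021]
shift/100 [ 0.002 -0.013 -0.359] turn/.5 [ 0.005  0.004 -0.003]
```

View pics/s6.png

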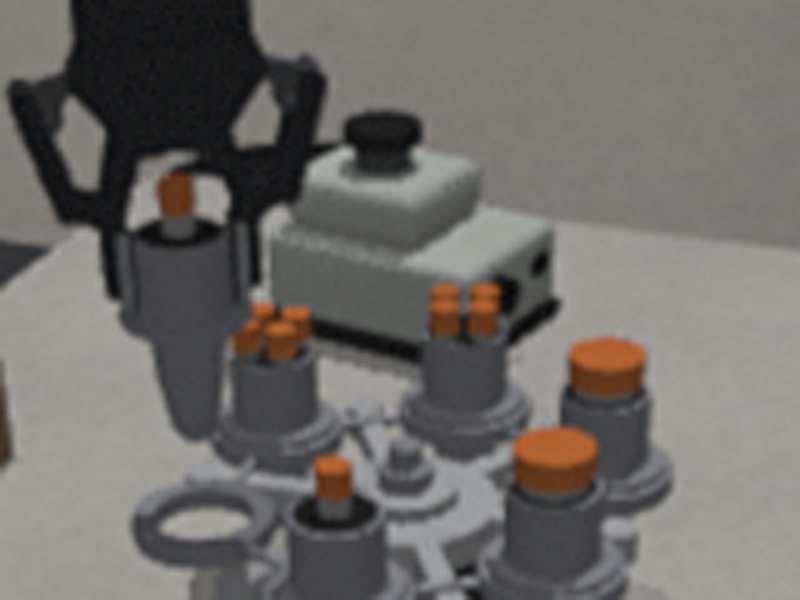

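Call:
apply_moves:
  increments:
    - [[0,0,-0.2,0,0,0,-1],[0,0,-0.36,0,0,0,-1],[0,0,-0.36,0,0,0,-1]]

```text
clock: 7.2
position: [603.0, -158.4, 298.3]
ee_rot: [0.476, 0.88, 0.0, 0.0]
contact_force: [-0.1, -0.2, -2.1]
gripper_width: 43.4
```

```bash
python3 go.py 474.2 164 300 33.3; python3 - <<'E'
from h import *
p=arm.get_image("side");u=np.array([[(133+275)/2,(478+565)/2]])/5+[200,60]-.4
print(back(p,u-[-.47,.39],85),back(p,u,85))
p=arm.get_image("top")
print(proj(p,[[602.7,-159.3,85]]))
E
python3 look.py top 320 90 160 120 pics/t6.png;
```

```text
t 7.2 pos [ 603.  -158.4  298.3] F [-0.1 -0.2 -2.1] w 43.4 tilt [0.0008 0.0005]
shift/100 [ 3.403  0.687 -0.018] turn/.5 [ 0.002  0.001 -0.003]
[[ 600.90562404 -154.06956864   85.        ]] [[ 601.14582926 -151.97898151   85.        ]]
[[352.03842615 127.32630081]]
```

View pics/t6.png

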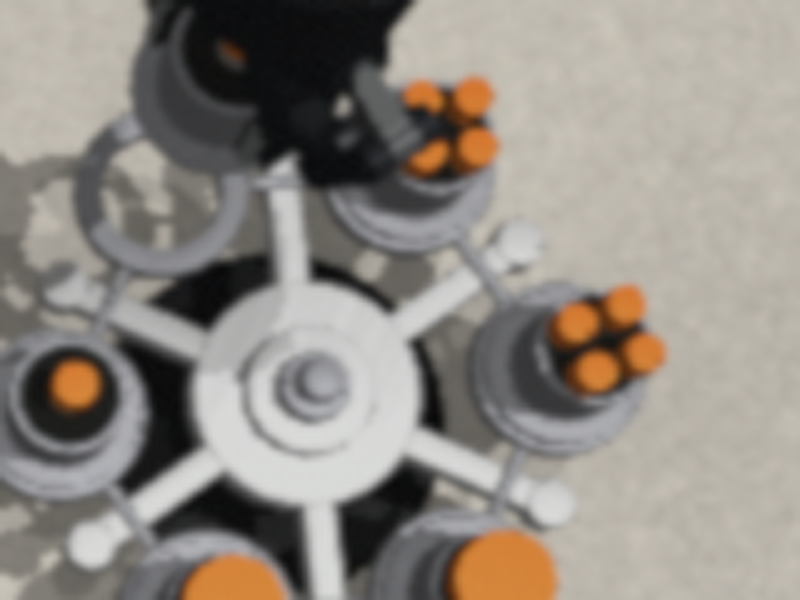

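Call:
apply_moves:
  increments:
    - [[0.2,0.04,0,0,0,0,-1],[0.5,0.1,0,0,0,0,-1],[0.8,0.17,0,0,0,0,-1],[1,0.2,0,0,0,0,-1]]

```text
clock: 7.75
position: [563.4, -62.2, 296.2]
ee_rot: [0.475, 0.88, -0.001, -0.002]
contact_force: [-0.1, 0.5, -1.9]
gripper_width: 43.7
```

Call:
apply_moves:
  increments:
    - [[0.3,0.06,0,0,0,0,-1],[0.6,0.12,0,0,0,0,-1],[0.9,0.18,0,0,0,0,-1],[1,0.2,0,0,0,0,-1]]

```text
clock: 8.15
position: [525.1, 32.7, 296.6]
ee_rot: [0.475, 0.88, -0.001, -0.001]
contact_force: [0.0, 0.8, -3.2]
gripper_width: 43.8
```

Call:
apply_moves:
  increments:
    - [[0.3,0.06,0,0,0,0,-1],[0.6,0.12,0,0,0,0,-1],[0.9,0.18,0,0,0,0,-1],[1,0.2,0,0,0,0,-1]]

```text
clock: 8.55
position: [492.2, 119.7, 297.0]
ee_rot: [0.469, 0.883, 0.002, -0.006]
contact_force: [0.3, -0.6, -2.0]
gripper_width: 43.6
```

```bash
python3 go.py 474.2 164 240 33.3
```

```text
t 8.55 pos [492.2 119.7 297. ] F [ 0.3 -0.6 -2. ] w 43.6 tilt [-0.0013 -0.0123]
shift/100 [0.46  0.099 0.576] turn/.5 [-0.003 -0.025  0.024]
```

Call:
apply_moves:
  increments:
    - [[0.15,0.03,0,0,0,0,-1],[0.25,0.06,0,0,0,0,-1],[0.35,0.08,0,0,0,0,-1],[0.35,0.08,0,0,0,0,-1],[0.35,0.08,0,0,0,0,-1],[0.35,0.08,0,0,0,0,-1]]

```text
clock: 9.15
position: [489.0, 138.2, 297.7]
ee_rot: [0.462, 0.887, 0.008, -0.014]
contact_force: [0.3, -0.1, -2.5]
gripper_width: 43.7
```

```bash
python3 go.py 474.2 164 240 33.3
```

```text
t 9.15 pos [489.  138.2 297.7] F [ 0.3 -0.1 -2.5] w 43.7 tilt [ 0.0012 -0.0324]
shift/100 [0.277 0.026 0.586] turn/.5 [ 0.002 -0.065  0.056]
```

```bash
python3 -c "
from bench import arm;s=arm.read_state();print(s['joints'],s['joint_vel'],s['wrist_torque'])"; python3 look.py side 0 0 560 420 pics/s7.png
```

```text
[ 0.58007059  0.19426481 -0.26508795 -0.03619013 -1.11104123 -3.09633408] [ 0.00360029 -0.00197358 -0.00188189 -0.00040398  0.00152905 -0.00054788] [-0.03279531 -0.04734667 -0.03644839]
```

View pics/s7.png

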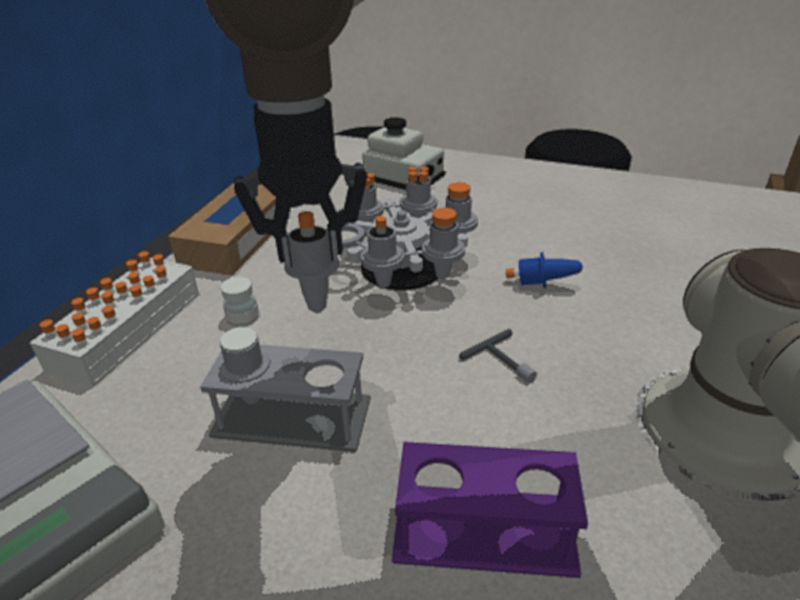

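```bash
sed -i 's/for k in(0,180)/for k in(0,)/; s/z,psi=map(float,sys.argv\[1:5\])/z,psi=map(float,sys.argv[1:5])/' go.py; sed -i 's/"tilt"/"J6",round(s["joints"][5],2),"tilt"/' go.py;  python3 go.py 474.2 164 297 103.2
```

```text
t 9.2 pos [488.9 138.3 297.7] F [ 0.2  1.1 -3.8] w 43.9 J6 -3.1 tilt [ 0.0208 -0.0275]
shift/100 [0.295 0.027 0.017] turn/.5 [ 0.042 -0.055 -2.383]
```

Call:
apply_moves:
  increments:
    - [[0,0,0,0,0,-0.2,-1],[0,0,0,0,0,-0.45,-1],[0,0,0,0,0,-0.7,-1],[0,0,0,0,0,-0.9,-1],[0,0,0,0,0,-1,-1],[0,0,0,0,0,-1,-1]]

```text
clock: 9.8
position: [488.9, 138.4, 297.8]
ee_rot: [0.229, 0.973, 0.012, -0.011]
contact_force: [-0.1, 0.7, -2.6]
gripper_width: 43.6
```

```bash
 python3 go.py 474.2 164 297 103.2
```

```text
t 9.8 pos [488.9 138.4 297.8] F [-0.1  0.7 -2.6] w 43.6 J6 -2.6 tilt [ 0.0261 -0.0205]
shift/100 [0.245 0.164 0.018] turn/.5 [ 0.052 -0.041 -1.383]
```

Call:
apply_moves:
  increments:
    - [[0.06,0.04,0,0.01,-0.01,-0.25,-1],[0.12,0.08,0,0.02,-0.015,-0.5,-1],[0.18,0.12,0,0.026,-0.02,-0.75,-1],[0.245,0.164,0,0.034,-0.027,-0.92,-1],[0.245,0.164,0,0.034,-0.027,-0.92,-1]]

```text
clock: 10.3
position: [474.0, 164.5, 298.8]
ee_rot: [0.0, 1.0, 0.004, -0.004]
contact_force: [-0.0, -0.2, -2.9]
gripper_width: 43.5
```

```bash
 python3 go.py 474.2 164 250 103.2
```

```text
t 10.3 pos [474.  164.5 298.8] F [-0.  -0.2 -2.9] w 43.5 J6 -2.22 tilt [ 0.0092 -0.0068]
shift/100 [-0.006 -0.01   0.488] turn/.5 [ 0.018 -0.014 -0.463]
```

Call:
apply_moves:
  increments:
    - [[0,0,0.1,0.01,-0.008,-0.2,-1],[0,0,0.25,0.018,-0.014,-0.463,-1],[0,-0.01,0.4,0.018,-0.014,-0.463,-1],[0,-0.01,0.488,0.018,-0.014,-0.463,-1],[0,-0.01,0.488,0.018,-0.014,-0.463,-1]]

```text
clock: 10.8
position: [473.5, 163.0, 248.7]
ee_rot: [-0.114, 0.993, -0.001, -0.001]
contact_force: [-0.7, -0.7, -2.7]
gripper_width: 44.0
```

```bash
 python3 go.py 474.2 164 225 103.2; python3 look.py side 130 170 160 120 pics/s8.png;python3 look.py top 140 90 160 120 pics/t8.png
```

```text
t 10.8 pos [473.5 163.  248.7] F [-0.7 -0.7 -2.7] w 44.0 J6 -2.0 tilt [-0.0009 -0.0027]
shift/100 [-0.01   0.008  0.237] turn/.5 [-0.002 -0.005 -0.004]
```

View pics/s8.png

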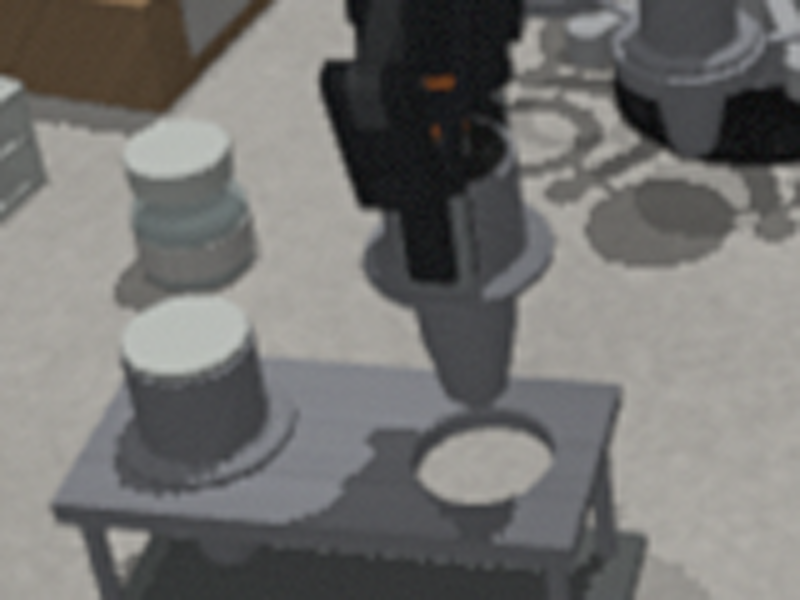

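View pics/t8.png

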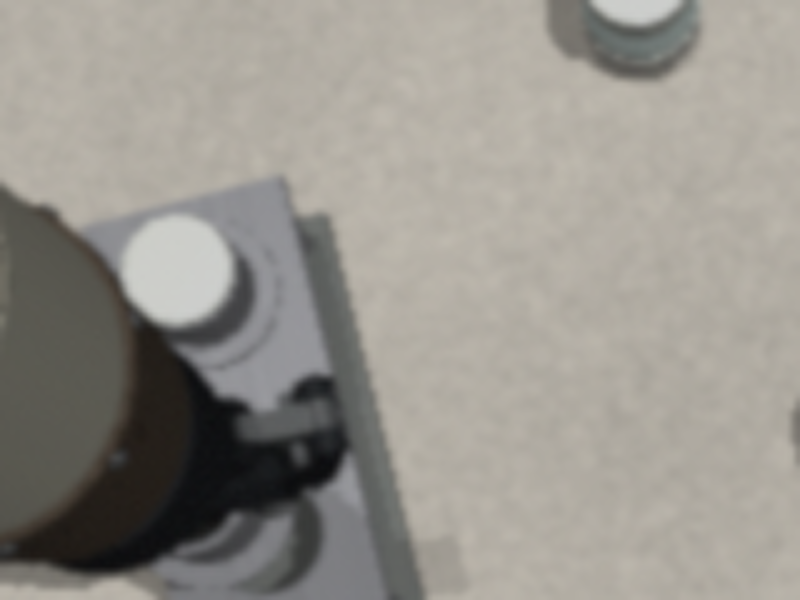

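```bash
 python3 - <<'E'
from h import *
p=arm.get_image("side")
print((proj(p,[(473.5,163,109),(473.5,163,171),(473.5,163,175),(474.2,164,85)])-[130,170])*5+2)
# hole ellipse edges (412..555, 410..508): at crop
print(back(p,np.array([[483.5,459]])/5+[130,170]-.4,85))
print(back(p,np.array([[459,250]])/5+[130,170]-.4,173))
E
```

```text
[[485.52820158 400.83939347]
 [467.23476772 255.04427659]
 [465.98813861 245.10888461]
 [489.00109102 454.81083332]]
[[475.01534389 166.56064906  85.        ]]
[[475.84483578 163.78534861 173.        ]]
```

Call:
apply_moves:
  increments:
    - [[-0.01,0.008,0.1,0,-0.005,0,-1],[-0.01,0.008,0.2,0,-0.005,0,-1],[-0.01,0.008,0.3,0,-0.005,0,-1],[-0.01,0.008,0.4,0,-0.005,0,-1],[-0.01,0.008,0.45,0,-0.005,0,-1],[-0.01,0.008,0.45,0,-0.005,0,-1]]

```text
clock: 11.55
position: [474.3, 164.3, 203.7]
ee_rot: [-0.115, 0.993, -0.0, 0.0]
contact_force: [-0.5, -0.4, -2.2]
gripper_width: 43.8
```

```bash
 python3 go.py 474.2 164 163 103.2
```

```text
t 11.55 pos [474.3 164.3 203.7] F [-0.5 -0.4 -2.2] w 43.8 J6 -2.0 tilt [-0.0009  0.0003]
shift/100 [ 0.001 -0.002  0.407] turn/.5 [-0.002  0.001  0.001]
```

Call:
apply_moves:
  increments:
    - [[0,0,0.08,0,0,0,-1],[0,0,0.16,0,0,0,-1],[0,0,0.24,0,0,0,-1],[0,0,0.3,0,0,0,-1],[0,0,0.34,0,0,0,-1],[0,0,0.36,0,0,0,-1],[0,0,0.36,0,0,0,-1]]

```text
clock: 12.25
position: [474.7, 164.6, 168.7]
ee_rot: [-0.115, 0.993, 0.0, 0.001]
contact_force: [1.3, -0.2, -3.2]
gripper_width: 43.6
```

```bash
 python3 go.py 474.2 164 163 103.2;python3 look.py side 130 170 160 120 pics/s9.png
```

```text
t 12.25 pos [474.7 164.6 168.7] F [ 1.3 -0.2 -3.2] w 43.6 J6 -2.0 tilt [-0.0001  0.0022]
shift/100 [ 0.007 -0.004  0.057] turn/.5 [-0.     0.004  0.001]
```

View pics/s9.png

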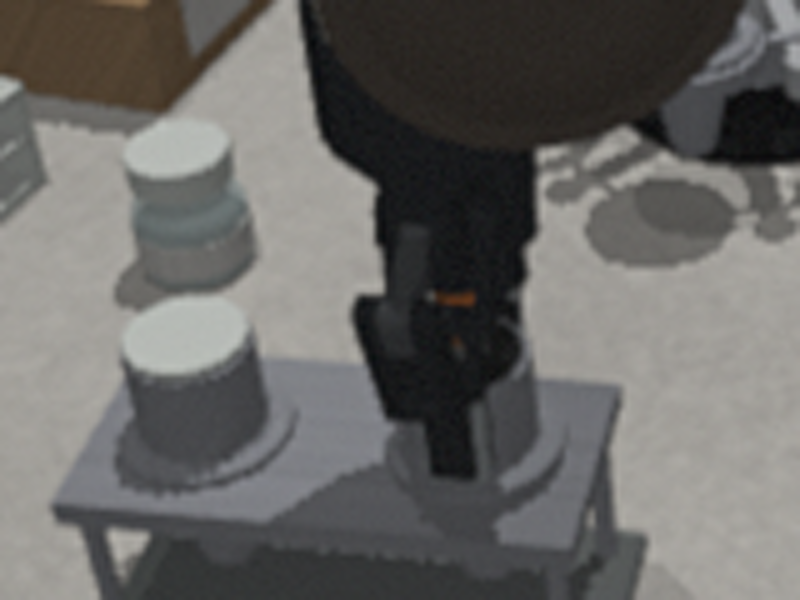

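Call:
apply_moves:
  increments:
    - [[0.005,0,0.01,0,0,0,-1],[0.005,0,0.02,0,0,0,-1],[0.005,0,0.03,0,0,0,-1],[0.005,0,0.04,0,0,0,-1],[0.005,0,0.045,0,0,0,-1],[0.005,0,0.045,0,0,0,-1]]

```text
clock: 12.9
position: [474.3, 164.5, 164.3]
ee_rot: [-0.115, 0.993, 0.0, 0.001]
contact_force: [0.2, 0.2, -2.6]
gripper_width: 44.0
```

```bash
 python3 go.py 474.2 164 163 103.2
```

```text
t 12.9 pos [474.3 164.5 164.3] F [ 0.2  0.2 -2.6] w 44.0 J6 -2.0 tilt [0.0001 0.0025]
shift/100 [ 0.002 -0.004  0.013] turn/.5 [0.    0.005 0.001]
```

Call:
apply_moves:
  increments:
    - [[0,0,0.01,0,0,0,-1],[0,0,0.01,0,0,0,-1],[0,0,0.015,0,0,0,-1],[0,0,0.02,0,0,0,-1],[0,0,0.02,0,0,0,-1]]

```text
clock: 13.4
position: [474.3, 164.5, 163.1]
ee_rot: [-0.115, 0.993, 0.0, 0.001]
contact_force: [-1.8, -1.5, 4.3]
gripper_width: 43.8
```

```bash
 python3 go.py 474.2 164 163 103.2
```

```text
t 13.4 pos [474.3 164.5 163.1] F [-1.8 -1.5  4.3] w 43.8 J6 -2.0 tilt [0.0001 0.003 ]
shift/100 [ 0.003 -0.005  0.001] turn/.5 [0.    0.006 0.001]
```

Call:
apply_moves:
  increments:
    - [[0,0,0,0,0,0,0.2],[0,0,0,0,0,0,0.6],[0,0,0,0,0,0,1],[0,0,0,0,0,0,1],[0,0,0,0,0,0,1],[0,0,0,0,0,0,1]]

```text
clock: 14.0
position: [474.3, 164.5, 162.4]
ee_rot: [-0.115, 0.993, 0.0, 0.001]
contact_force: [-0.5, 0.6, 0.2]
gripper_width: 85.1
```

Call:
apply_moves:
  increments:
    - [[0,0,-0.1,0,0,0,1],[0,0,-0.3,0,0,0,1],[0,0,-0.6,0,0,0,1],[0,0,-1,0,0,0,1]]

```text
clock: 14.4
position: [473.3, 163.9, 262.9]
ee_rot: [-0.115, 0.993, -0.001, -0.0]
contact_force: [0.9, 0.5, -0.4]
gripper_width: 85.6
```

```bash
 python3 go.py 429.8 -169.1 260 153.3;python3 look.py side 130 170 160 120 pics/s10.png
```

```text
t 14.4 pos [473.3 163.9 262.9] F [ 0.9  0.5 -0.4] w 85.6 J6 -2.0 tilt [-0.0007 -0.001 ]
shift/100 [ 1.185 -3.143  0.033] turn/.5 [-1.000e-03 -2.000e-03 -1.748e+00]
```

View pics/s10.png

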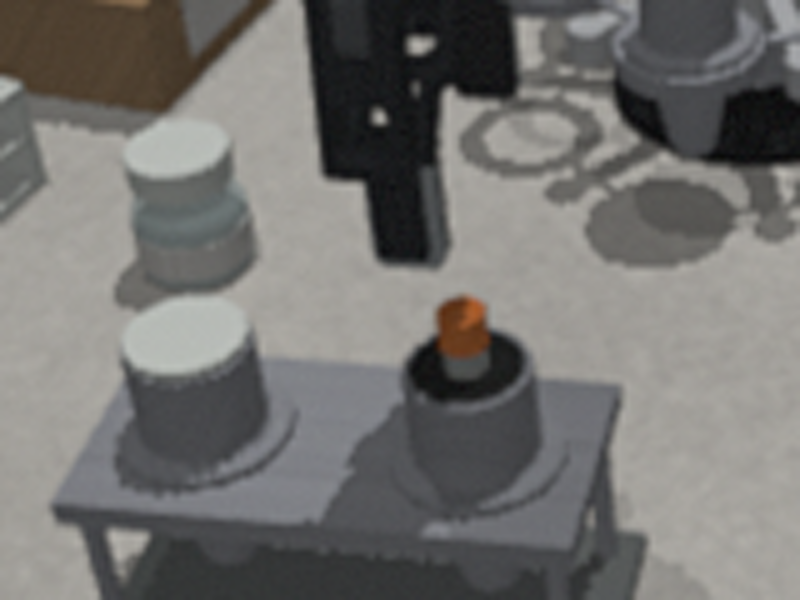

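Call:
apply_moves:
  increments:
    - [[0.1,-0.3,0,0,0,-0.2,1],[0.2,-0.6,0,0,0,-0.45,1],[0.3,-0.85,0,0,0,-0.7,1],[0.37,-1,0,0,0,-0.9,1],[0.37,-1,0,0,0,-0.9,1]]

```text
clock: 14.95
position: [460.3, 57.1, 263.0]
ee_rot: [-0.333, 0.943, -0.0, 0.002]
contact_force: [0.1, -0.2, 0.6]
gripper_width: 85.4
```

```bash
 python3 go.py 429.8 -169.1 260 153.3
```

```text
t 14.95 pos [460.3  57.1 263. ] F [ 0.1 -0.2  0.6] w 85.4 J6 -1.37 tilt [-0.0018  0.0028]
shift/100 [ 1.657 -1.569  0.027] turn/.5 [-0.004  0.006 -0.852]
```

Call:
apply_moves:
  increments:
    - [[0.3,-0.3,0,0,0,-0.2,1],[0.6,-0.6,0,0,0,-0.45,1],[0.85,-0.85,0,0,0,-0.7,1],[1,-0.95,0,0,0,-0.85,1],[1,-0.95,0,0,0,-0.85,1]]

```text
clock: 15.45
position: [442.7, -79.3, 262.5]
ee_rot: [-0.523, 0.852, -0.0, 0.001]
contact_force: [-0.5, -0.4, -0.0]
gripper_width: 85.6
```

```bash
 python3 go.py 429.8 -169.1 260 153.3
```

```text
t 15.45 pos [442.7 -79.3 262.5] F [-0.5 -0.4 -0. ] w 85.6 J6 -0.65 tilt [-0.0023  0.002 ]
shift/100 [ 0.86  -0.291  0.024] turn/.5 [-0.005  0.004 -0.006]
```

Call:
apply_moves:
  increments:
    - [[0.3,-0.1,0,0,0,0,1],[0.6,-0.2,0.02,-0.005,0.004,0,1],[0.86,-0.29,0.02,-0.005,0.004,-0.006,1],[0.86,-0.29,0.02,-0.005,0.004,-0.006,1],[0.86,-0.29,0.02,-0.005,0.004,-0.006,1]]

```text
clock: 15.95
position: [430.9, -167.6, 260.2]
ee_rot: [-0.526, 0.851, 0.0, 0.0]
contact_force: [0.1, 0.3, -0.1]
gripper_width: 85.4
```

```bash
 python3 go.py 429.8 -169.1 163 153.3
```

```text
t 15.95 pos [ 430.9 -167.6  260.2] F [ 0.1  0.3 -0.1] w 85.4 J6 -0.45 tilt [0.     0.0001]
shift/100 [0.019 0.003 0.972] turn/.5 [0.    0.    0.004]
```

Call:
apply_moves:
  increments:
    - [[0.012,0.003,0.2,0,0,0,1],[0.012,0.003,0.4,0,0,0,1],[0.012,0.003,0.6,0,0,0,1],[0.012,0.003,0.6,0,0,0,1],[0.012,0.003,0.6,0,0,0,1]]

```text
clock: 16.45
position: [430.2, -168.1, 200.5]
ee_rot: [-0.527, 0.85, -0.0, -0.0]
contact_force: [-0.3, -0.4, 0.9]
gripper_width: 85.4
```

```bash
 python3 go.py 429.8 -169.1 163 153.3;python3 look.py side 220 70 160 120 pics/s11.png
```

```text
t 16.45 pos [ 430.2 -168.1  200.5] F [-0.3 -0.4  0.9] w 85.4 J6 -0.44 tilt [ 0.0002 -0.0005]
shift/100 [ 0.01  -0.001  0.375] turn/.5 [ 0.    -0.001  0.011]
```

View pics/s11.png

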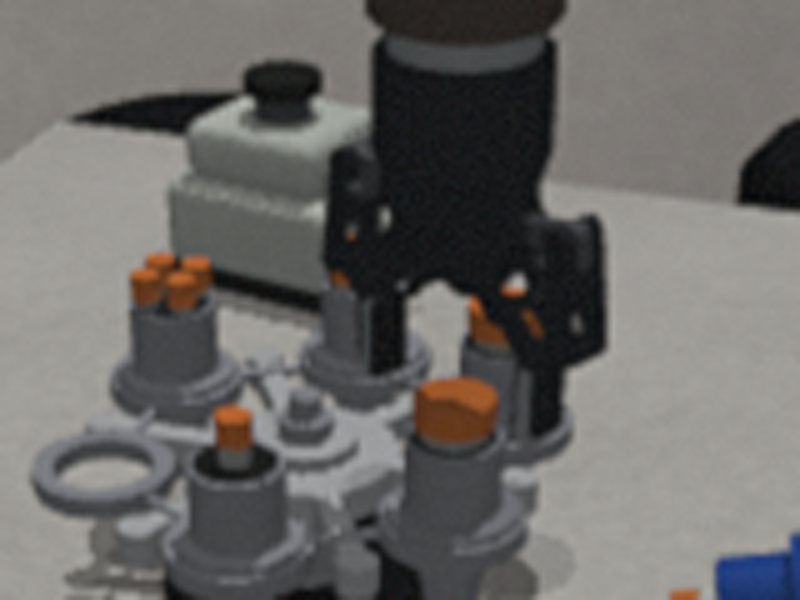

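Aligned over the wide cup at crop (455,410), fingers at both sides. Descend and grip.

Call:
apply_moves:
  increments:
    - [[0.006,0,0.1,0,0,0.01,1],[0.006,0,0.2,0,0,0.01,1],[0.006,0,0.3,0,0,0.01,1],[0.006,0,0.375,0,0,0.01,1],[0.006,0,0.375,0,0,0.01,1],[0.006,0,0.375,0,0,0.01,1]]

```text
clock: 17.1
position: [429.2, -169.6, 162.3]
ee_rot: [-0.524, 0.852, 0.0, -0.001]
contact_force: [0.4, -0.6, -0.3]
gripper_width: 85.5
```

Call:
apply_moves:
  increments:
    - [[0,0,0,0,0,0,-1],[0,0,0,0,0,0,-1],[0,0,0,0,0,0,-1],[0,0,0,0,0,0,-1],[0,0,0,0,0,0,-1],[0,0,0,0,0,0,-1],[0,0,0,0,0,0,-1]]

```text
clock: 17.8
position: [430.5, -169.8, 163.7]
ee_rot: [-0.525, 0.851, -0.001, 0.001]
contact_force: [0.9, -1.5, 6.4]
gripper_width: 43.7
```

```bash
 python3 go.py 429.8 -169.1 163 153.3;python3 look.py side 220 70 160 120 pics/s12.png
```

```text
t 17.8 pos [ 430.5 -169.8  163.7] F [ 0.9 -1.5  6.4] w 43.7 J6 -0.44 tilt [-0.0032  0.0006]
shift/100 [-0.002  0.01   0.007] turn/.5 [-0.006  0.001 -0.   ]
```

View pics/s12.png

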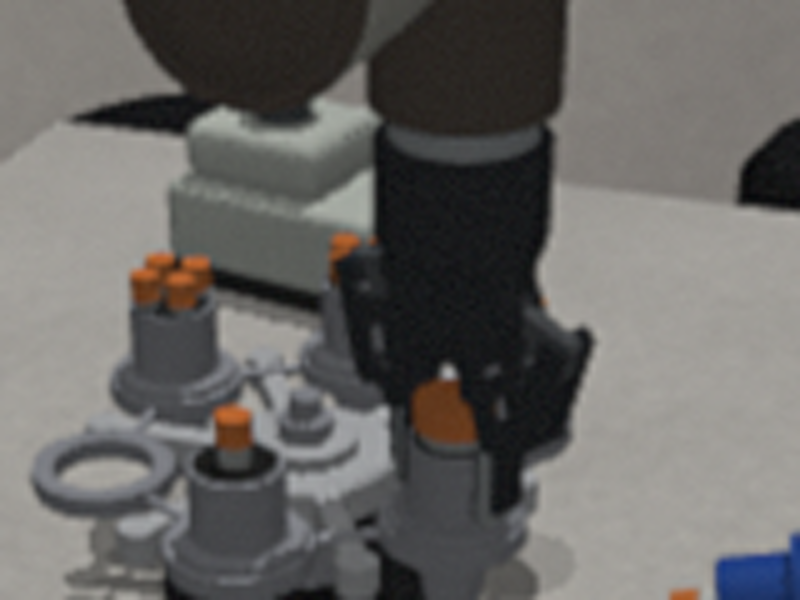

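Call:
apply_moves:
  increments:
    - [[0,0,-0.05,0,0,0,-1],[0,0,-0.2,0,0,0,-1],[0,0,-0.4,0,0,0,-1],[0,0,-0.6,0,0,0,-1],[0,0,-0.8,0,0,0,-1],[0,0,-1,0,0,0,-1],[0,0,-1,0,0,0,-1]]

```text
clock: 18.55
position: [429.4, -169.4, 264.0]
ee_rot: [-0.524, 0.852, -0.001, 0.001]
contact_force: [0.5, 0.4, -4.0]
gripper_width: 43.9
```

Call:
apply_moves:
  increments:
    - [[0,0,-0.2,0,0,0,-1],[0,0,-0.42,0,0,0,-1],[0,0,-0.42,0,0,0,-1]]

```text
clock: 18.85
position: [429.7, -169.5, 305.3]
ee_rot: [-0.524, 0.852, -0.001, 0.001]
contact_force: [0.9, 0.5, -3.3]
gripper_width: 43.7
```

```bash
 python3 go.py 602.7 -159.3 305 213.3
```

```text
t 18.85 pos [ 429.7 -169.5  305.3] F [ 0.9  0.5 -3.3] w 43.7 J6 -0.44 tilt [-0.0022 -0.0001]
shift/100 [-0.87  -1.499  0.007] turn/.5 [-0.004 -0.    -2.096]
```

Call:
apply_moves:
  increments:
    - [[-0.1,-0.15,0,0,0,-0.2,-1],[-0.2,-0.35,0,-0.004,0,-0.4,-1],[-0.3,-0.5,0,-0.004,0,-0.6,-1],[-0.3,-0.5,0,-0.004,0,-0.7,-1]]

```text
clock: 19.25
position: [488.4, -164.6, 301.1]
ee_rot: [-0.666, 0.746, 0.003, -0.002]
contact_force: [-1.5, -0.8, -2.9]
gripper_width: 43.7
```

```bash
 python3 go.py 602.7 -159.3 305 213.3
```

```text
t 19.25 pos [ 488.4 -164.6  301.1] F [-1.5 -0.8 -2.9] w 43.7 J6 -0.1 tilt [0.0063 0.0035]
shift/100 [-0.184 -1.13  -0.047] turn/.5 [ 0.013  0.007 -1.391]
```

Call:
apply_moves:
  increments:
    - [[-0.03,-0.2,0,0,0,-0.2,-1],[-0.07,-0.4,0,0,0,-0.4,-1],[-0.1,-0.6,-0.02,0.003,0.003,-0.6,-1],[-0.1,-0.7,-0.02,0.003,0.003,-0.75,-1]]

```text
clock: 19.65
position: [558.6, -162.9, 302.8]
ee_rot: [0.793, -0.609, -0.002, 0.001]
contact_force: [-0.1, -0.2, -3.6]
gripper_width: 43.6
```

```bash
 python3 go.py 602.7 -159.3 305 213.3
```

```text
t 19.65 pos [ 558.6 -162.9  302.8] F [-0.1 -0.2 -3.6] w 43.6 J6 0.27 tilt [0.0048 0.0028]
shift/100 [ 0.079 -0.435 -0.025] turn/.5 [ 0.01   0.006 -0.64 ]
```

Call:
apply_moves:
  increments:
    - [[0.02,-0.15,0,0,0,-0.2,-1],[0.05,-0.3,0,0.004,0.002,-0.4,-1],[0.079,-0.435,0,0.005,0.003,-0.6,-1],[0.079,-0.435,0,0.005,0.003,-0.64,-1],[0.079,-0.435,0,0.005,0.003,-0.64,-1],[0.079,-0.435,0,0.005,0.003,-0.64,-1]]

```text
clock: 20.25
position: [601.2, -159.9, 304.8]
ee_rot: [0.879, -0.477, -0.0, 0.0]
contact_force: [0.6, -0.2, -3.7]
gripper_width: 43.9
```

```bash
 python3 go.py 602.9 -159 250 213.3; python3 look.py side 180 60 160 120 pics/s13.png
```

```text
t 20.25 pos [ 601.2 -159.9  304.8] F [ 0.6 -0.2 -3.7] w 43.9 J6 0.58 tilt [0.0011 0.0001]
shift/100 [ 0.002 -0.02   0.548] turn/.5 [ 0.002  0.    -0.009]
```

View pics/s13.png

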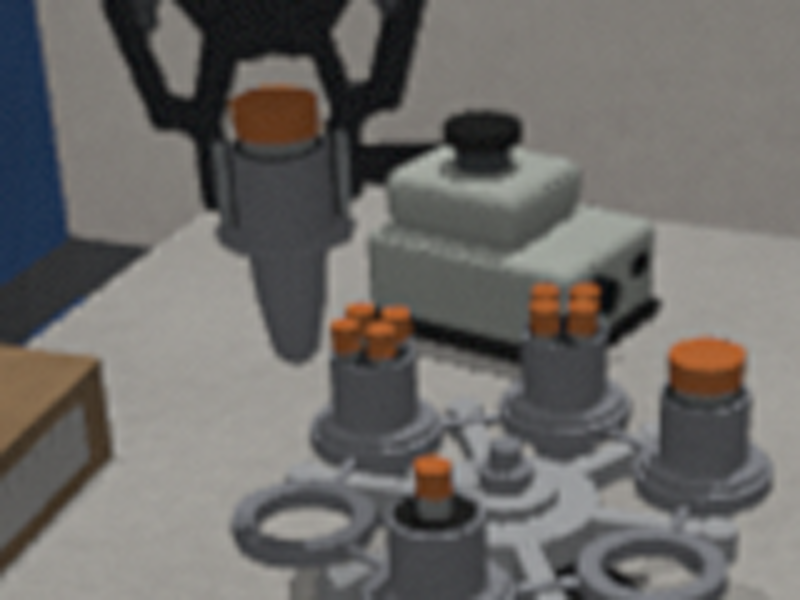

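Call:
apply_moves:
  increments:
    - [[0,-0.02,0.15,0,0,-0.009,-1],[0,-0.02,0.3,0,0,-0.009,-1],[0,-0.02,0.45,0,0,-0.009,-1],[0,-0.02,0.6,0,0,-0.009,-1],[0,-0.02,0.67,0,0,-0.009,-1],[0,-0.02,0.67,0,0,-0.009,-1],[0,-0.02,0.67,0,0,-0.009,-1]]

```text
clock: 21.0
position: [604.2, -159.1, 240.1]
ee_rot: [0.88, -0.474, 0.002, -0.0]
contact_force: [0.4, -0.7, -3.7]
gripper_width: 43.7
```

```bash
 python3 go.py 602.9 -159 163 213.3; python3 look.py side 180 60 160 120 pics/s14.png; python3 - <<'E'
from h import *
p=arm.get_image("side");x=arm.read_state()["position"]
print((proj(p,[(x[0],x[1],x[2]-140),(x[0],x[1],x[2]-76),(602.9,-159,85)])-[180,60])*5+2)
E
```

```text
t 21.0 pos [ 604.2 -159.1  240.1] F [ 0.4 -0.7 -3.7] w 43.7 J6 0.58 tilt [-0.0018 -0.003 ]
shift/100 [-0.011  0.012  0.771] turn/.5 [-0.004 -0.006  0.002]
[[301.79782701 485.03119049]
 [291.0487486  361.34161567]
 [307.04519358 514.12040019]]
```

View pics/s14.png

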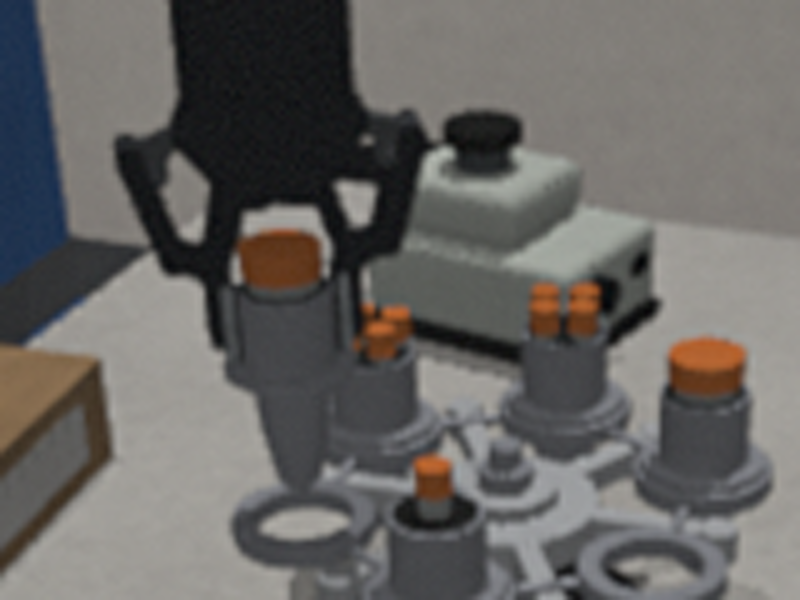

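Call:
apply_moves:
  increments:
    - [[-0.008,0.01,0.1,0,-0.004,0,-1],[-0.008,0.01,0.2,0,-0.004,0,-1],[-0.008,0.01,0.3,0,-0.004,0,-1],[-0.008,0.01,0.38,0,-0.004,0,-1],[-0.008,0.01,0.38,0,-0.004,0,-1],[-0.008,0.01,0.38,0,-0.004,0,-1]]

```text
clock: 21.7
position: [602.9, -159.0, 201.0]
ee_rot: [0.88, -0.474, 0.0, -0.0]
contact_force: [0.5, -1.1, -3.5]
gripper_width: 43.8
```

```bash
 python3 go.py 602.9 -159 163 213.3
```

```text
t 21.7 pos [ 602.9 -159.   201. ] F [ 0.5 -1.1 -3.5] w 43.8 J6 0.58 tilt [-0.0004  0.0001]
shift/100 [0.   0.   0.38] turn/.5 [-0.001  0.     0.003]
```

Call:
apply_moves:
  increments:
    - [[0,0,0.07,0,0,0,-1],[0,0,0.14,0,0,0,-1],[0,0,0.21,0,0,0,-1],[0,0,0.27,0,0,0,-1],[0,0,0.31,0,0,0,-1],[0,0,0.33,0,0,0,-1],[0,0,0.33,0,0,0,-1]]

```text
clock: 22.4
position: [602.7, -158.9, 168.0]
ee_rot: [0.88, -0.474, 0.0, -0.0]
contact_force: [-0.2, -0.3, -3.9]
gripper_width: 43.6
```

```bash
 python3 go.py 602.9 -159 163 213.3
```

```text
t 22.4 pos [ 602.7 -158.9  168. ] F [-0.2 -0.3 -3.9] w 43.6 J6 0.58 tilt [-0.0005  0.0003]
shift/100 [ 0.002 -0.001  0.05 ] turn/.5 [-0.001  0.001  0.003]
```

Call:
apply_moves:
  increments:
    - [[0,0,0.01,0,0,0,-1],[0,0,0.02,0,0,0,-1],[0,0,0.03,0,0,0,-1],[0,0,0.04,0,0,0,-1],[0,0,0.04,0,0,0,-1]]

```text
clock: 22.9
position: [602.7, -158.9, 164.2]
ee_rot: [0.88, -0.474, 0.0, -0.0]
contact_force: [-0.6, -0.0, -4.0]
gripper_width: 43.5
```

```bash
 python3 go.py 602.9 -159 163 213.3
```

```text
t 22.9 pos [ 602.7 -158.9  164.2] F [-0.6 -0.  -4. ] w 43.5 J6 0.58 tilt [-0.0007  0.0002]
shift/100 [ 0.002 -0.001  0.012] turn/.5 [-0.001  0.     0.002]
```

Call:
apply_moves:
  increments:
    - [[0,0,0.006,0,0,0,-1],[0,0,0.012,0,0,0,-1],[0,0,0.018,0,0,0,-1],[0,0,0.018,0,0,0,-1]]

```text
clock: 23.3
position: [602.9, -158.9, 163.8]
ee_rot: [0.88, -0.474, 0.001, -0.0]
contact_force: [-3.7, 1.8, 5.6]
gripper_width: 43.7
```

```bash
 python3 go.py 602.9 -159 163 213.3;python3 look.py side 180 60 160 120 pics/s15.png
```

```text
t 23.3 pos [ 602.9 -158.9  163.8] F [-3.7  1.8  5.6] w 43.7 J6 0.58 tilt [-0.0014 -0.0007]
shift/100 [0.001 0.    0.008] turn/.5 [-0.003 -0.001  0.003]
```

View pics/s15.png

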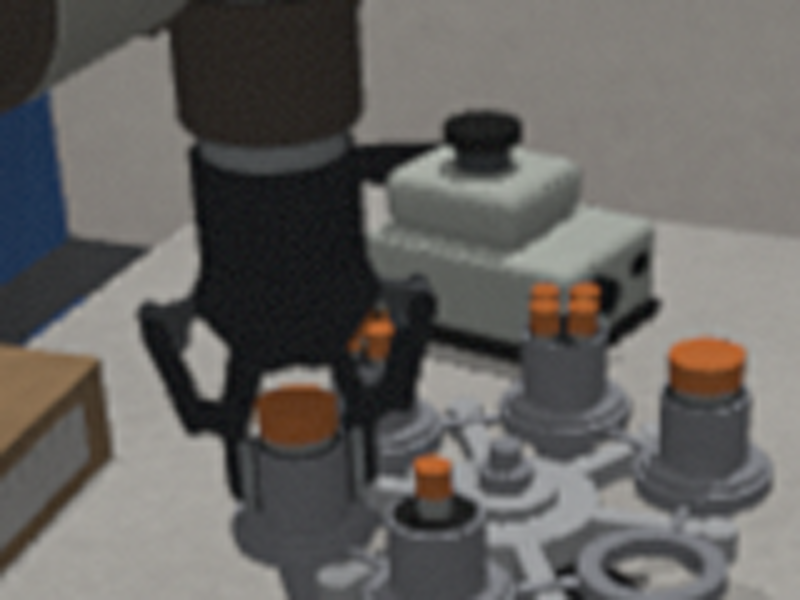

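Call:
apply_moves:
  increments:
    - [[0,0,0,0,0,0,0.2],[0,0,0,0,0,0,0.6],[0,0,0,0,0,0,1],[0,0,0,0,0,0,1],[0,0,0,0,0,0,1],[0,0,0,0,0,0,1]]

```text
clock: 23.95
position: [602.9, -158.9, 162.4]
ee_rot: [0.88, -0.474, 0.0, -0.0]
contact_force: [0.8, -0.4, -0.4]
gripper_width: 85.2
```

Call:
apply_moves:
  increments:
    - [[0,0,-0.1,0,0,0,1],[0,0,-0.3,0,0,0,1],[0,0,-0.6,0,0,0,1],[0,0,-1,0,0,0,1],[0,0,-1,0,0,0,1]]

```text
clock: 24.45
position: [605.5, -159.6, 270.3]
ee_rot: [0.881, -0.474, 0.007, -0.003]
contact_force: [0.7, 0.2, -0.4]
gripper_width: 85.4
```

```bash
 python3 go.py 524.8 -313.9 265 93.3;python3 look.py side 180 60 160 120 pics/s16.png
```

```text
t 24.45 pos [ 605.5 -159.6  270.3] F [ 0.7  0.2 -0.4] w 85.4 J6 0.58 tilt [-0.0169  0.0056]
shift/100 [0.843 1.524 0.044] turn/.5 [-0.034  0.011  4.194]
```

View pics/s16.png

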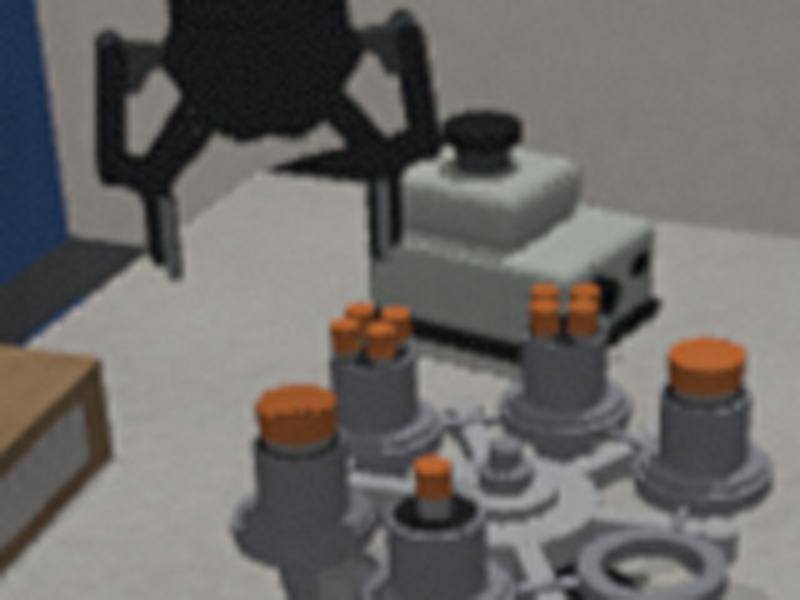

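```bash
 python3 go.py 524.8 -313.9 265 273.3
```

```text
t 24.5 pos [ 604.1 -159.1  267. ] F [ 0.1 -0.2 -0.9] w 85.7 J6 0.58 tilt [-0.0041 -0.0089]
shift/100 [0.855 1.514 0.014] turn/.5 [-0.008 -0.018 -2.091]
```

Call:
apply_moves:
  increments:
    - [[0.12,0.2,0,0,0,-0.2,1],[0.24,0.4,0,0,0,-0.45,1],[0.36,0.6,0,0,0,-0.7,1],[0.43,0.76,0,0,0,-0.9,1],[0.43,0.76,0,0,0,-1,1],[0.43,0.76,0,0,0,-1,1]]

```text
clock: 25.1
position: [562.2, -237.1, 261.9]
ee_rot: [0.97, -0.242, -0.0, -0.0]
contact_force: [0.4, -0.3, -0.6]
gripper_width: 85.4
```

```bash
 python3 go.py 524.8 -313.9 262 273.3
```

```text
t 25.1 pos [ 562.2 -237.1  261.9] F [ 0.4 -0.3 -0.6] w 85.4 J6 1.22 tilt [-0.0008  0.0006]
shift/100 [ 0.031  0.854 -0.002] turn/.5 [-2.000e-03  1.000e-03 -1.095e+00]
```

Call:
apply_moves:
  increments:
    - [[0,0.2,0,0,0,-0.2,1],[0.01,0.4,0,0,0,-0.45,1],[0.02,0.6,0,0,0,-0.7,1],[0.03,0.854,0,0,0,-0.9,1],[0.03,0.854,0,0,0,-1,1],[0.03,0.854,0,0,0,-1,1]]

```text
clock: 25.7
position: [525.2, -313.7, 261.9]
ee_rot: [1.0, 0.005, 0.0, -0.0]
contact_force: [-0.1, 1.2, 0.3]
gripper_width: 85.5
```

```bash
 python3 go.py 524.8 -313.9 200 273.3
```

```text
t 25.7 pos [ 525.2 -313.7  261.9] F [-0.1  1.2  0.3] w 85.5 J6 1.86 tilt [-0.0009 -0.0001]
shift/100 [-0.004  0.002  0.619] turn/.5 [-0.002 -0.    -0.096]
```

Call:
apply_moves:
  increments:
    - [[0,0,0.15,0,0,-0.096,1],[0,0,0.3,0,0,-0.096,1],[0,0,0.45,0,0,-0.096,1],[0,0,0.6,0,0,-0.096,1],[0,0,0.62,0,0,-0.096,1],[0,0,0.62,0,0,-0.096,1]]

```text
clock: 26.3
position: [525.8, -313.0, 200.1]
ee_rot: [1.0, 0.03, -0.0, -0.0]
contact_force: [-0.3, -0.3, 0.4]
gripper_width: 85.6
```

```bash
 python3 go.py 524.8 -313.9 163 273.3;python3 look.py side 220 50 160 120 pics/s17.png;python3 look.py top 350 80 160 120 pics/t17.png
```

```text
t 26.3 pos [ 525.8 -313.   200.1] F [-0.3 -0.3  0.4] w 85.6 J6 1.9 tilt [-0.0007  0.0001]
shift/100 [-0.01   0.009  0.371] turn/.5 [-0.001  0.     0.004]
```

View pics/s17.png

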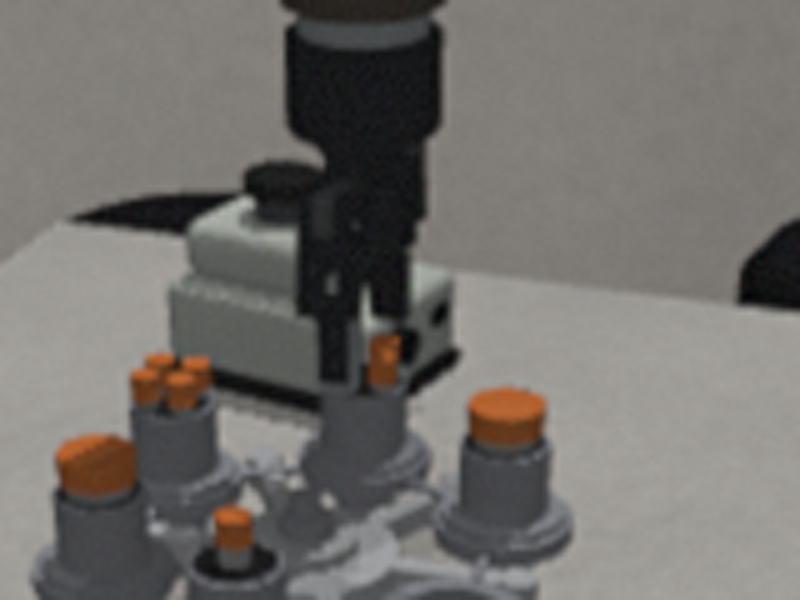

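View pics/t17.png

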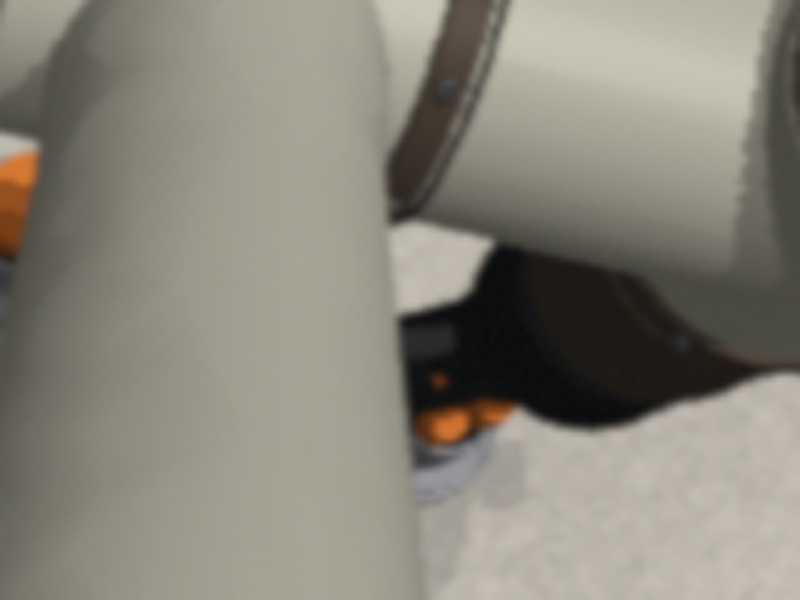

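Call:
apply_moves:
  increments:
    - [[-0.006,0.005,0.1,0,0,0,1],[-0.006,0.005,0.2,0,0,0,1],[-0.006,0.005,0.3,0,0,0,1],[-0.006,0.005,0.37,0,0,0,1],[-0.006,0.005,0.37,0,0,0,1],[-0.006,0.005,0.37,0,0,0,1]]

```text
clock: 27.0
position: [525.1, -314.1, 163.1]
ee_rot: [1.0, 0.03, 0.0, -0.0]
contact_force: [0.3, -0.6, -0.3]
gripper_width: 85.3
```

Call:
apply_moves:
  increments:
    - [[0,0,0,0,0,0,-1],[0,0,0,0,0,0,-1],[0,0,0,0,0,0,-1],[0,0,0,0,0,0,-1],[0,0,0,0,0,0,-1],[0,0,0,0,0,0,-1],[0,0,0,0,0,0,-1]]

```text
clock: 27.7
position: [525.4, -314.2, 164.2]
ee_rot: [1.0, 0.03, 0.001, 0.0]
contact_force: [-1.2, 0.3, 4.7]
gripper_width: 43.7
```

```bash
 python3 go.py 524.8 -313.9 163 273.3;python3 look.py side 220 50 160 120 pics/s18.png
```

```text
t 27.7 pos [ 525.4 -314.2  164.2] F [-1.2  0.3  4.7] w 43.7 J6 1.91 tilt [ 0.0005 -0.0021]
shift/100 [-0.006 -0.004  0.012] turn/.5 [ 0.001 -0.004  0.005]
```

View pics/s18.png

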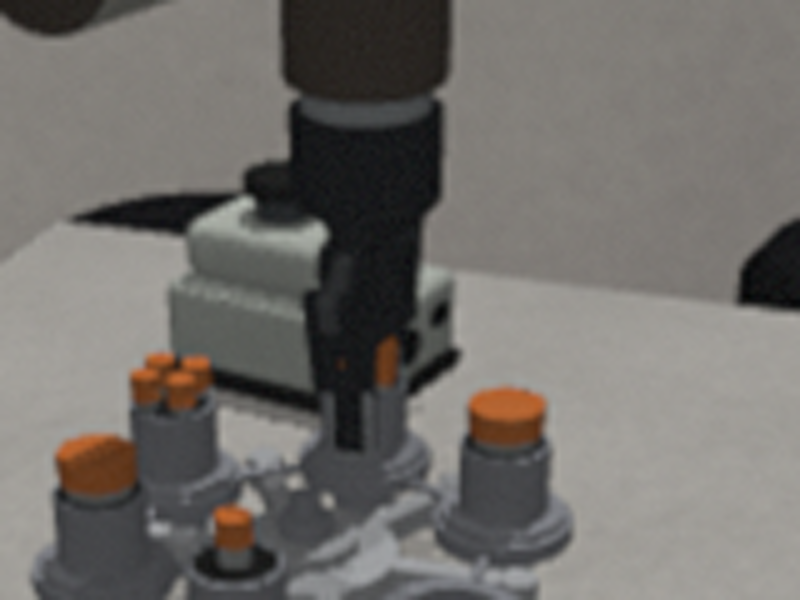

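Call:
apply_moves:
  increments:
    - [[0,0,-0.05,0,0,0,-1],[0,0,-0.2,0,0,0,-1],[0,0,-0.4,0,0,0,-1],[0,0,-0.6,0,0,0,-1],[0,0,-0.8,0,0,0,-1],[0,0,-1,0,0,0,-1],[0,0,-1,0,0,0,-1]]

```text
clock: 28.45
position: [525.6, -314.1, 265.1]
ee_rot: [1.0, 0.03, 0.002, 0.0]
contact_force: [0.4, -0.5, -2.7]
gripper_width: 43.8
```

Call:
apply_moves:
  increments:
    - [[0,0,-0.2,0,0,0,-1],[0,0,-0.42,0,0,0,-1],[0,0,-0.42,0,0,0,-1],[0,0,-0.42,0,0,0,-1]]

```text
clock: 28.85
position: [524.3, -313.5, 303.3]
ee_rot: [1.0, 0.03, -0.001, -0.001]
contact_force: [0.8, 1.0, -3.7]
gripper_width: 43.7
```

```bash
 python3 go.py 429.9 -169.3 305 333.3
```

```text
t 28.85 pos [ 524.3 -313.5  303.3] F [ 0.8  1.  -3.7] w 43.7 J6 1.91 tilt [-0.0033 -0.0003]
shift/100 [-0.857 -1.495 -0.012] turn/.5 [-7.000e-03 -1.000e-03 -2.091e+00]
```

Call:
apply_moves:
  increments:
    - [[-0.1,-0.18,-0.01,0,0,-0.2,-1],[-0.2,-0.35,-0.02,0,0,-0.4,-1],[-0.3,-0.5,-0.02,-0.005,0,-0.6,-1],[-0.3,-0.5,-0.02,-0.005,0,-0.7,-1]]

```text
clock: 29.25
position: [489.7, -264.0, 304.8]
ee_rot: [0.979, 0.205, -0.002, -0.001]
contact_force: [-0.3, -0.0, -2.8]
gripper_width: 43.8
```

```bash
 python3 go.py 429.9 -169.3 305 333.3
```

```text
t 29.25 pos [ 489.7 -264.   304.8] F [-0.3 -0.  -2.8] w 43.8 J6 2.19 tilt [-0.0032  0.0019]
shift/100 [-0.167 -1.108  0.002] turn/.5 [-0.006  0.004 -1.383]
```

Call:
apply_moves:
  increments:
    - [[-0.03,-0.2,0,0,0,-0.2,-1],[-0.06,-0.4,0,0,0,-0.4,-1],[-0.09,-0.6,0,0,0,-0.6,-1],[-0.1,-0.68,0,0,0,-0.75,-1]]

```text
clock: 29.65
position: [453.6, -206.1, 304.7]
ee_rot: [0.923, 0.384, -0.002, -0.001]
contact_force: [0.3, 0.4, -2.9]
gripper_width: 43.4
```

```bash
 python3 go.py 429.9 -169.3 305 333.3
```

```text
t 29.65 pos [ 453.6 -206.1  304.7] F [ 0.3  0.4 -2.9] w 43.4 J6 2.46 tilt [-0.003   0.0018]
shift/100 [ 0.094 -0.427 -0.002] turn/.5 [-0.006  0.004 -0.633]
```

Call:
apply_moves:
  increments:
    - [[0.03,-0.15,0,0,0,-0.2,-1],[0.06,-0.3,0,0,0,-0.4,-1],[0.094,-0.42,0,0,0,-0.6,-1],[0.094,-0.42,0,0,0,-0.63,-1],[0.094,-0.42,0,0,0,-0.63,-1],[0.094,-0.42,0,0,0,-0.63,-1]]

```text
clock: 30.25
position: [432.7, -171.4, 306.3]
ee_rot: [0.853, 0.522, -0.0, 0.001]
contact_force: [0.1, 0.1, -3.6]
gripper_width: 43.4
```

```bash
 python3 go.py 429.9 -169.3 240 333.3
```

```text
t 30.25 pos [ 432.7 -171.4  306.3] F [ 0.1  0.1 -3.6] w 43.4 J6 2.69 tilt [0.0008 0.0015]
shift/100 [ 0.007 -0.035  0.663] turn/.5 [ 0.002  0.003 -0.013]
```

Call:
apply_moves:
  increments:
    - [[0.007,-0.03,0.15,0,0,-0.013,-1],[0.007,-0.03,0.3,0,0,-0.013,-1],[0.007,-0.03,0.45,0,0,-0.013,-1],[0.007,-0.03,0.6,0,0,-0.013,-1],[0.007,-0.03,0.66,0,0,-0.013,-1],[0.007,-0.03,0.66,0,0,-0.013,-1],[0.007,-0.03,0.66,0,0,-0.013,-1]]

```text
clock: 30.95
position: [431.0, -169.6, 241.5]
ee_rot: [0.851, 0.525, 0.0, 0.002]
contact_force: [1.1, -0.1, -3.2]
gripper_width: 43.3
```

```bash
 python3 go.py 429.9 -169.3 163 333.3; python3 look.py side 220 70 160 120 pics/s19.png; python3 - <<'E'
from h import *
p=arm.get_image("side");x=arm.read_state()["position"]
print((proj(p,[(x[0],x[1],x[2]-140),(x[0],x[1],x[2]-76),(429.9,-169.3,85)])-[220,70])*5+2)
E
```

```text
t 30.95 pos [ 431.  -169.6  241.5] F [ 1.1 -0.1 -3.2] w 43.3 J6 2.7 tilt [0.0029 0.0011]
shift/100 [-0.001 -0.013  0.785] turn/.5 [0.006 0.002 0.002]
[[455.57982287 481.42528645]
 [458.4998636  353.54968562]
 [456.91753812 514.02515488]]
```

View pics/s19.png

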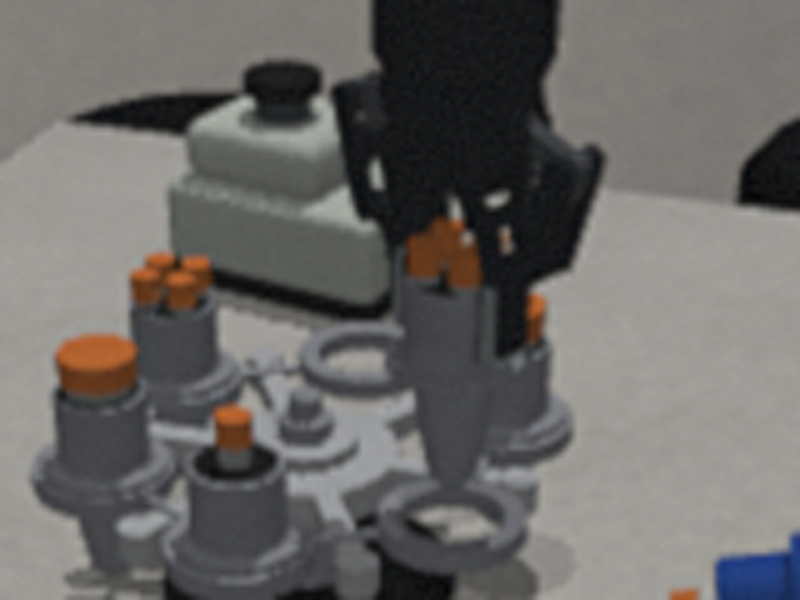

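Call:
apply_moves:
  increments:
    - [[0,-0.01,0.1,0.004,0,0,-1],[0,-0.01,0.2,0.004,0,0,-1],[0,-0.01,0.3,0.004,0,0,-1],[0,-0.01,0.4,0.004,0,0,-1],[0,-0.01,0.4,0.004,0,0,-1],[0,-0.01,0.4,0.004,0,0,-1]]

```text
clock: 31.65
position: [429.6, -169.0, 200.7]
ee_rot: [0.851, 0.525, -0.001, 0.0]
contact_force: [0.2, -0.0, -2.6]
gripper_width: 43.7
```

```bash
 python3 go.py 429.9 -169.3 163 333.3
```

```text
t 31.65 pos [ 429.6 -169.   200.7] F [ 0.2 -0.  -2.6] w 43.7 J6 2.7 tilt [-0.0006  0.0016]
shift/100 [-0.001  0.004  0.377] turn/.5 [-0.001  0.003  0.003]
```

Call:
apply_moves:
  increments:
    - [[0,0.003,0.07,0,0,0,-1],[0,0.003,0.14,0,0,0,-1],[0,0.003,0.21,0,0,0,-1],[0,0.003,0.27,0,0,0,-1],[0,0.003,0.31,0,0,0,-1],[0,0.003,0.325,0,0,0,-1],[0,0.003,0.325,0,0,0,-1]]

```text
clock: 32.35
position: [429.8, -169.1, 168.4]
ee_rot: [0.851, 0.525, -0.001, 0.0]
contact_force: [0.5, -0.0, -2.2]
gripper_width: 43.5
```

```bash
 python3 go.py 429.9 -169.3 163 333.3
```

```text
t 32.35 pos [ 429.8 -169.1  168.4] F [ 0.5 -0.  -2.2] w 43.5 J6 2.7 tilt [-0.0003  0.0013]
shift/100 [-0.001  0.002  0.054] turn/.5 [-0.001  0.003  0.003]
```

Call:
apply_moves:
  increments:
    - [[0,0,0.01,0,0,0,-1],[0,0,0.02,0,0,0,-1],[0,0,0.03,0,0,0,-1],[0,0,0.036,0,0,0,-1],[0,0,0.036,0,0,0,-1]]

```text
clock: 32.85
position: [429.8, -169.1, 164.9]
ee_rot: [0.851, 0.525, -0.0, 0.0]
contact_force: [0.4, -0.5, -4.2]
gripper_width: 43.3
```

```bash
 python3 go.py 429.9 -169.3 163 333.3
```

```text
t 32.85 pos [ 429.8 -169.1  164.9] F [ 0.4 -0.5 -4.2] w 43.3 J6 2.7 tilt [0.     0.0011]
shift/100 [-0.001  0.002  0.019] turn/.5 [0.    0.002 0.003]
```

Call:
apply_moves:
  increments:
    - [[0,0,0.006,0,0,0,-1],[0,0,0.012,0,0,0,-1],[0,0,0.018,0,0,0,-1],[0,0,0.018,0,0,0,-1]]

```text
clock: 33.25
position: [429.9, -169.2, 164.2]
ee_rot: [0.851, 0.525, -0.0, 0.001]
contact_force: [-3.3, 1.3, 5.2]
gripper_width: 43.6
```

```bash
 python3 go.py 429.9 -169.3 163 333.3
```

```text
t 33.25 pos [ 429.9 -169.2  164.2] F [-3.3  1.3  5.2] w 43.6 J6 2.7 tilt [0.0006 0.0012]
shift/100 [-0.001  0.001  0.012] turn/.5 [0.001 0.002 0.003]
```

Contact at the same height as the original seating (164.2). Release.

Call:
apply_moves:
  increments:
    - [[0,0,0,0,0,0,0.2],[0,0,0,0,0,0,0.6],[0,0,0,0,0,0,1],[0,0,0,0,0,0,1],[0,0,0,0,0,0,1],[0,0,0,0,0,0,1]]

```text
clock: 33.85
position: [429.9, -169.1, 163.1]
ee_rot: [0.851, 0.525, -0.0, 0.0]
contact_force: [-0.4, -0.1, 0.0]
gripper_width: 85.3
```

Call:
apply_moves:
  increments:
    - [[0,0,-0.1,0,0,0,1],[0,0,-0.3,0,0,0,1],[0,0,-0.6,0,0,0,1],[0,0,-1,0,0,0,1],[0,0,-1,0,0,0,1]]

```text
clock: 34.35
position: [432.6, -169.6, 269.3]
ee_rot: [0.851, 0.526, 0.004, 0.005]
contact_force: [1.4, 0.4, -0.2]
gripper_width: 85.7
```

```bash
 python3 go.py 474.3 164.3 263 283.2;python3 look.py side 220 70 160 120 pics/s20.png
```

```text
t 34.35 pos [ 432.6 -169.6  269.3] F [ 1.4  0.4 -0.2] w 85.7 J6 2.7 tilt [ 0.0106 -0.0078]
shift/100 [ 3.173 -1.12   0.057] turn/.5 [ 0.021 -0.016  1.754]
```

View pics/s20.png

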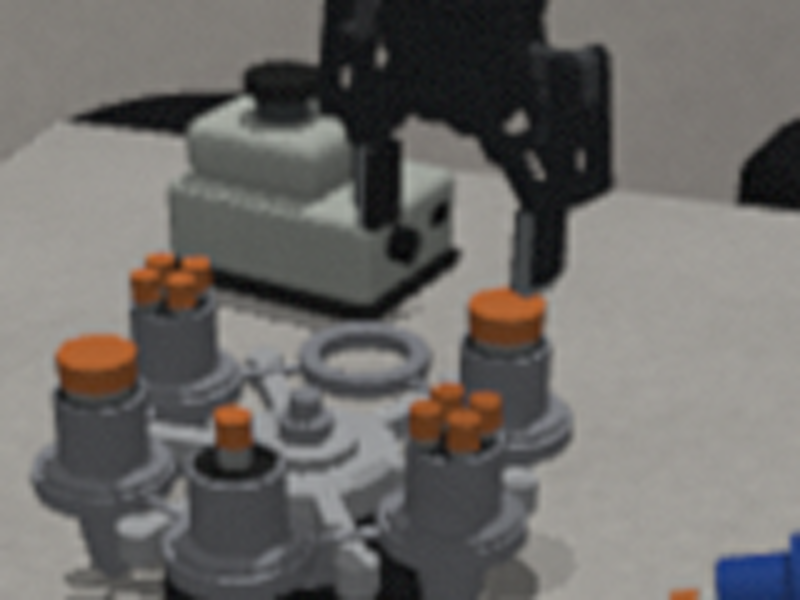

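Call:
apply_moves:
  increments:
    - [[0.25,-0.1,0,0,0,0.2,1],[0.5,-0.18,0,0,0,0.45,1],[0.8,-0.28,0,0,0,0.7,1],[1,-0.35,0,0,0,0.9,1],[1,-0.35,0,0,0,0.9,1]]

```text
clock: 34.9
position: [443.2, -62.3, 262.6]
ee_rot: [0.946, 0.323, -0.001, 0.0]
contact_force: [-0.2, 0.2, 0.4]
gripper_width: 85.4
```

```bash
 python3 go.py 474.3 164.3 263 283.2
```

```text
t 34.9 pos [443.2 -62.3 262.6] F [-0.2  0.2  0.4] w 85.4 J6 2.0 tilt [0.0001 0.0018]
shift/100 [ 1.632 -1.602 -0.007] turn/.5 [0.    0.004 0.856]
```

Call:
apply_moves:
  increments:
    - [[0.25,-0.25,0,0,0,0.2,1],[0.55,-0.54,0,0,0,0.45,1],[0.8,-0.8,0,0,0,0.7,1],[1,-0.98,0,0,0,0.85,1],[1,-0.98,0,0,0,0.85,1]]

```text
clock: 35.4
position: [463.3, 76.4, 262.4]
ee_rot: [0.993, 0.117, -0.001, 0.001]
contact_force: [0.0, -0.5, -0.0]
gripper_width: 85.1
```

```bash
 python3 go.py 474.3 164.3 263 283.2
```

```text
t 35.4 pos [463.3  76.4 262.4] F [ 0.  -0.5 -0. ] w 85.1 J6 1.29 tilt [0.001  0.0011]
shift/100 [ 0.311 -0.829 -0.007] turn/.5 [0.002 0.002 0.009]
```

Call:
apply_moves:
  increments:
    - [[0.1,-0.25,0,0,0,0,1],[0.2,-0.5,0,0,0,0,1],[0.3,-0.75,0,0,0,0,1],[0.31,-0.82,0,0,0,0,1],[0.31,-0.82,0,0,0,0,1],[0.31,-0.82,0,0,0,0,1]]

```text
clock: 36.0
position: [473.8, 160.4, 262.5]
ee_rot: [0.993, 0.115, -0.001, 0.001]
contact_force: [-0.1, 0.1, 0.2]
gripper_width: 85.2
```

```bash
 python3 go.py 474.3 164.3 200 283.2
```

```text
t 36.0 pos [473.8 160.4 262.5] F [-0.1  0.1  0.2] w 85.2 J6 1.15 tilt [0.0013 0.002 ]
shift/100 [ 0.015 -0.038  0.625] turn/.5 [0.003 0.004 0.001]
```

Call:
apply_moves:
  increments:
    - [[0.012,-0.035,0.12,0,0.004,0,1],[0.012,-0.035,0.28,0,0.004,0,1],[0.012,-0.035,0.44,0,0.004,0,1],[0.012,-0.035,0.6,0,0.004,0,1],[0.012,-0.035,0.62,0,0.004,0,1],[0.012,-0.035,0.62,0,0.004,0,1]]

```text
clock: 36.6
position: [474.5, 164.3, 200.9]
ee_rot: [0.993, 0.115, 0.0, 0.001]
contact_force: [-0.5, -0.1, 0.6]
gripper_width: 85.4
```

```bash
 python3 go.py 474.3 164.3 163 283.2
```

```text
t 36.6 pos [474.5 164.3 200.9] F [-0.5 -0.1  0.6] w 85.4 J6 1.14 tilt [ 0.0014 -0.0006]
shift/100 [-0.002 -0.001  0.379] turn/.5 [ 0.003 -0.001  0.   ]
```

Call:
apply_moves:
  increments:
    - [[0,0,0.1,0,0,0,1],[0,0,0.2,0,0,0,1],[0,0,0.3,0,0,0,1],[0,0,0.38,0,0,0,1],[0,0,0.38,0,0,0,1],[0,0,0.38,0,0,0,1]]

```text
clock: 37.2
position: [474.7, 165.3, 162.6]
ee_rot: [0.993, 0.115, 0.001, 0.001]
contact_force: [-0.1, 0.1, 0.7]
gripper_width: 85.1
```

Call:
apply_moves:
  increments:
    - [[0,0,0,0,0,0,-1],[0,0,0,0,0,0,-1],[0,0,0,0,0,0,-1],[0,0,0,0,0,0,-1],[0,0,0,0,0,0,-1],[0,0,0,0,0,0,-1],[0,0,0,0,0,0,-1]]

```text
clock: 37.9
position: [475.0, 165.4, 163.6]
ee_rot: [0.993, 0.116, 0.001, 0.0]
contact_force: [-0.2, -0.5, 4.7]
gripper_width: 43.9
```

```bash
 python3 go.py 474.3 164.3 163 283.2;python3 look.py side 130 170 160 120 pics/s21.png
```

```text
t 37.9 pos [475.  165.4 163.6] F [-0.2 -0.5  4.7] w 43.9 J6 1.14 tilt [ 0.0008 -0.0025]
shift/100 [-0.009  0.009  0.006] turn/.5 [ 0.002 -0.005  0.002]
```

View pics/s21.png

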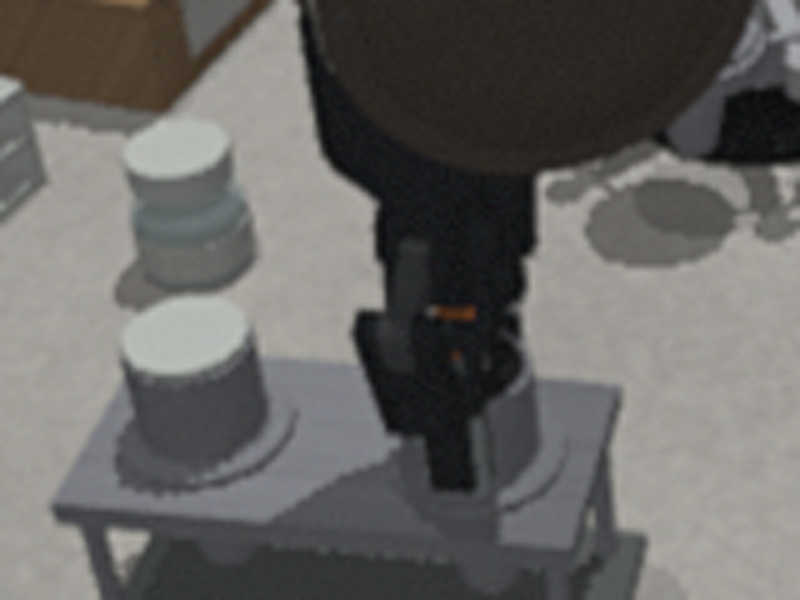

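Call:
apply_moves:
  increments:
    - [[0,0,-0.05,0,0,0,-1],[0,0,-0.2,0,0,0,-1],[0,0,-0.4,0,0,0,-1],[0,0,-0.6,0,0,0,-1],[0,0,-0.8,0,0,0,-1],[0,0,-1,0,0,0,-1],[0,0,-1,0,0,0,-1]]

```text
clock: 38.65
position: [475.2, 165.9, 264.8]
ee_rot: [0.993, 0.115, 0.003, -0.001]
contact_force: [-0.0, 0.1, -3.0]
gripper_width: 43.4
```

Call:
apply_moves:
  increments:
    - [[0,0,-0.2,0,0,0,-1],[0,0,-0.45,0,0,0,-1],[0,0,-0.45,0,0,0,-1],[0,0,-0.45,0,0,0,-1]]

```text
clock: 39.05
position: [473.7, 165.2, 306.2]
ee_rot: [0.993, 0.115, -0.0, 0.0]
contact_force: [-0.3, 0.5, -4.3]
gripper_width: 43.8
```

```bash
 python3 go.py 525 -314 308 273.3
```

```text
t 39.05 pos [473.7 165.2 306.2] F [-0.3  0.5 -4.3] w 43.8 J6 1.14 tilt [0.0006 0.001 ]
shift/100 [-0.595  4.782 -0.015] turn/.5 [0.001 0.002 0.346]
```

Call:
apply_moves:
  increments:
    - [[-0.03,0.2,-0.1,0,0,0.08,-1],[-0.06,0.5,-0.2,0,0,0.17,-1],[-0.09,0.8,-0.25,0,0,0.26,-1],[-0.12,1,-0.25,0,0,0.34,-1]]

```text
clock: 39.45
position: [485.1, 63.8, 331.2]
ee_rot: [1.0, 0.029, -0.001, 0.001]
contact_force: [-0.3, 0.7, -2.5]
gripper_width: 43.9
```

```bash
 python3 go.py 525 -314 330 273.3
```

```text
t 39.45 pos [485.1  63.8 331.2] F [-0.3  0.7 -2.5] w 43.9 J6 1.17 tilt [0.0011 0.0013]
shift/100 [0.178 3.795 0.016] turn/.5 [0.002 0.003 0.002]
```

Call:
apply_moves:
  increments:
    - [[0.01,0.3,0,0,0,0,-1],[0.03,0.6,0,0,0,0,-1],[0.04,0.9,0,0,0,0,-1],[0.05,1,0,0,0,0,-1]]

```text
clock: 39.85
position: [495.8, -36.2, 330.4]
ee_rot: [1.0, 0.029, -0.002, 0.0]
contact_force: [-0.3, 0.4, -2.5]
gripper_width: 43.6
```

Call:
apply_moves:
  increments:
    - [[0.01,0.3,0,0,0,0,-1],[0.03,0.6,0,0,0,0,-1],[0.04,0.9,0,0,0,0,-1],[0.05,1,0,0,0,0,-1]]

```text
clock: 40.25
position: [507.4, -135.2, 331.0]
ee_rot: [1.0, 0.029, -0.001, 0.0]
contact_force: [-0.6, 0.9, -2.8]
gripper_width: 43.6
```

Call:
apply_moves:
  increments:
    - [[0.01,0.3,0,0,0,0,-1],[0.03,0.6,0,0,0,0,-1],[0.04,0.9,0,0,0,0,-1],[0.05,1,0,0,0,0,-1],[0.05,1,0,0,0,0,-1]]

```text
clock: 40.75
position: [518.8, -233.6, 331.5]
ee_rot: [1.0, 0.03, -0.0, -0.0]
contact_force: [-0.0, 1.1, -3.7]
gripper_width: 43.7
```

```bash
 python3 go.py 525 -314 310 273.3
```

```text
t 40.75 pos [ 518.8 -233.6  331.5] F [-0.   1.1 -3.7] w 43.7 J6 1.77 tilt [-0.0006  0.0009]
shift/100 [0.014 0.806 0.214] turn/.5 [-0.001  0.002  0.004]
```

Call:
apply_moves:
  increments:
    - [[0,0.25,0,0,0,0,-1],[0.01,0.5,0.05,0,0,0,-1],[0.014,0.75,0.15,0,0,0,-1],[0.014,0.806,0.21,0,0,0,-1],[0.014,0.806,0.21,0,0,0,-1],[0.014,0.806,0.21,0,0,0,-1]]

```text
clock: 41.35
position: [525.3, -312.4, 312.0]
ee_rot: [1.0, 0.031, 0.001, 0.0]
contact_force: [0.5, 0.1, -2.6]
gripper_width: 43.7
```

```bash
 python3 go.py 525 -314 240 273.3
```

```text
t 41.35 pos [ 525.3 -312.4  312. ] F [ 0.5  0.1 -2.6] w 43.7 J6 1.91 tilt [ 0.0001 -0.001 ]
shift/100 [-0.005  0.016  0.72 ] turn/.5 [ 0.    -0.002  0.009]
```

Call:
apply_moves:
  increments:
    - [[-0.004,0.015,0.15,0,0,0.009,-1],[-0.004,0.015,0.3,0,0,0.009,-1],[-0.004,0.015,0.45,0,0,0.009,-1],[-0.004,0.015,0.6,0,0,0.009,-1],[-0.004,0.015,0.7,0,0,0.009,-1],[-0.004,0.015,0.7,0,0,0.009,-1],[-0.004,0.015,0.7,0,0,0.009,-1]]

```text
clock: 42.05
position: [525.5, -314.9, 243.0]
ee_rot: [1.0, 0.029, 0.001, 0.001]
contact_force: [0.4, 0.1, -1.8]
gripper_width: 43.4
```

```bash
 python3 go.py 525 -314 163 273.3; python3 look.py side 220 50 160 120 pics/s22.png; python3 - <<'E'
from h import *
p=arm.get_image("side");x=arm.read_state()["position"]
print((proj(p,[(x[0],x[1],x[2]-140),(x[0],x[1],x[2]-76),(525,-314,85)])-[220,50])*5+2)
E
```

```text
t 42.05 pos [ 525.5 -314.9  243. ] F [ 0.4  0.1 -1.8] w 43.4 J6 1.9 tilt [ 0.0014 -0.0025]
shift/100 [-0.007 -0.01   0.8  ] turn/.5 [ 0.003 -0.005  0.   ]
[[368.40156767 418.08148469]
 [367.89889962 301.12823436]
 [368.92270951 451.43977415]]
```

View pics/s22.png

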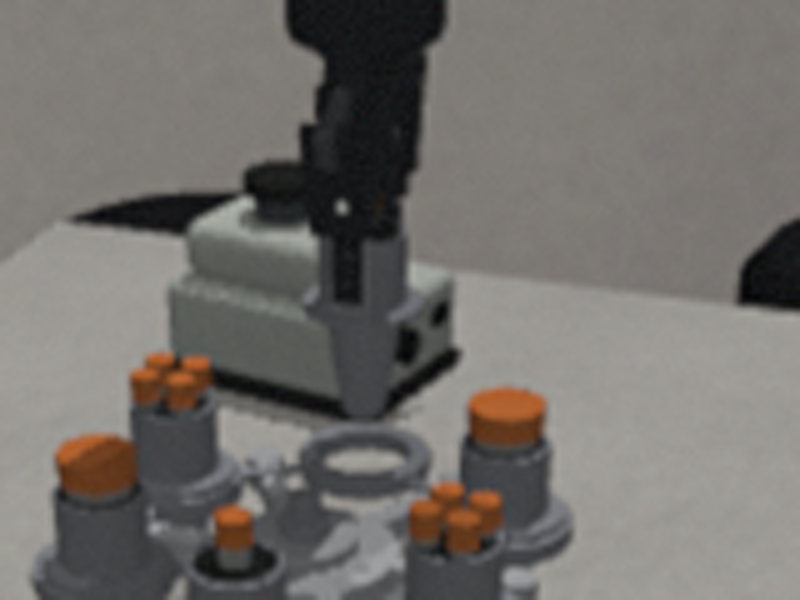

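Call:
apply_moves:
  increments:
    - [[-0.005,-0.007,0.1,0.002,-0.004,0,-1],[-0.005,-0.007,0.2,0.002,-0.004,0,-1],[-0.005,-0.007,0.3,0.002,-0.004,0,-1],[-0.005,-0.007,0.4,0.002,-0.004,0,-1],[-0.005,-0.007,0.4,0.002,-0.004,0,-1],[-0.005,-0.007,0.4,0.002,-0.004,0,-1]]

```text
clock: 42.75
position: [524.6, -314.7, 201.7]
ee_rot: [1.0, 0.028, -0.001, -0.0]
contact_force: [0.7, 0.4, -2.9]
gripper_width: 43.2
```

```bash
 python3 go.py 525 -314 163 273.3
```

```text
t 42.75 pos [ 524.6 -314.7  201.7] F [ 0.7  0.4 -2.9] w 43.2 J6 1.9 tilt [-0.0004  0.0014]
shift/100 [ 0.005 -0.006  0.387] turn/.5 [-0.001  0.003 -0.002]
```

Call:
apply_moves:
  increments:
    - [[0.003,-0.005,0.07,0,0,0,-1],[0.003,-0.005,0.14,0,0,0,-1],[0.003,-0.005,0.21,0,0,0,-1],[0.003,-0.005,0.27,0,0,0,-1],[0.003,-0.005,0.32,0,0,0,-1],[0.003,-0.005,0.335,0,0,0,-1],[0.003,-0.005,0.335,0,0,0,-1]]

```text
clock: 43.45
position: [524.8, -314.0, 168.4]
ee_rot: [1.0, 0.028, -0.0, -0.0]
contact_force: [-0.3, 0.6, -2.9]
gripper_width: 43.8
```

```bash
 python3 go.py 525 -314 163 273.3
```

```text
t 43.45 pos [ 524.8 -314.   168.4] F [-0.3  0.6 -2.9] w 43.8 J6 1.9 tilt [-0.0005  0.001 ]
shift/100 [ 0.002 -0.     0.054] turn/.5 [-0.001  0.002 -0.002]
```

Call:
apply_moves:
  increments:
    - [[0,0,0.01,0,0,0,-1],[0,0,0.02,0,0,0,-1],[0,0,0.03,0,0,0,-1],[0,0,0.036,0,0,0,-1],[0,0,0.036,0,0,0,-1]]

```text
clock: 43.95
position: [524.8, -314.0, 165.0]
ee_rot: [1.0, 0.028, -0.0, -0.0]
contact_force: [-0.1, -0.4, -3.6]
gripper_width: 43.6
```

Call:
apply_moves:
  increments:
    - [[0,0,0.006,0,0,0,-1],[0,0,0.012,0,0,0,-1],[0,0,0.018,0,0,0,-1],[0,0,0.018,0,0,0,-1]]

```text
clock: 44.35
position: [524.9, -314.0, 163.7]
ee_rot: [1.0, 0.028, -0.0, -0.0]
contact_force: [-1.0, 0.6, 0.2]
gripper_width: 43.6
```

```bash
 python3 go.py 525 -314 163 273.3
```

```text
t 44.35 pos [ 524.9 -314.   163.7] F [-1.   0.6  0.2] w 43.6 J6 1.9 tilt [-0.0002  0.0003]
shift/100 [ 0.002 -0.     0.007] turn/.5 [-0.     0.001 -0.002]
```

Just touching; a hair lower for firm seating.

Call:
apply_moves:
  increments:
    - [[0,0,0.004,0,0,0,-1],[0,0,0.006,0,0,0,-1],[0,0,0.006,0,0,0,-1]]

```text
clock: 44.65
position: [524.8, -314.0, 163.7]
ee_rot: [1.0, 0.028, -0.0, -0.0]
contact_force: [-2.8, 2.9, 5.0]
gripper_width: 43.8
```

Call:
apply_moves:
  increments:
    - [[0,0,0,0,0,0,0.2],[0,0,0,0,0,0,0.6],[0,0,0,0,0,0,1],[0,0,0,0,0,0,1],[0,0,0,0,0,0,1],[0,0,0,0,0,0,1]]

```text
clock: 45.25
position: [524.9, -314.1, 162.6]
ee_rot: [1.0, 0.028, -0.0, -0.0]
contact_force: [-0.7, -0.6, 0.3]
gripper_width: 85.2
```

Call:
apply_moves:
  increments:
    - [[0,0,-0.1,0,0,0,1],[0,0,-0.3,0,0,0,1],[0,0,-0.6,0,0,0,1],[0,0,-0.9,0,0,0,1],[0,0,-1,0,0,0,1]]

```text
clock: 45.75
position: [526.1, -314.7, 267.3]
ee_rot: [1.0, 0.029, 0.003, 0.002]
contact_force: [0.0, -0.1, 1.9]
gripper_width: 85.5
```

Call:
apply_moves:
  increments:
    - [[0,0,-0.3,0,0,0,1],[0,0.3,-0.5,0,0,0,1],[0,0.6,-0.5,0,0,0,1],[0,1,-0.5,0,0,0,1],[0,1,-0.5,0,0,0,1]]

```text
clock: 46.25
position: [530.0, -417.3, 311.4]
ee_rot: [1.0, 0.026, -0.001, -0.0]
contact_force: [-0.5, 0.3, -0.3]
gripper_width: 85.3
```

Call:
apply_moves:
  increments:
    - [[0.3,0.4,0,0,0,0,1],[0.6,0.7,0,0,0,0,1],[1,1,0,0,0,0,1],[1,1,0,0,0,0,1],[1,1,0,0,0,0,1]]

```text
clock: 46.75
position: [636.8, -507.9, 307.5]
ee_rot: [1.0, 0.028, -0.003, -0.002]
contact_force: [-0.6, 0.0, 0.3]
gripper_width: 85.5
```

```bash
 python3 go.py 525 -314 163 273.3;python3 look.py side 120 60 280 210 pics/s23.png;python3 look.py top 140 60 340 255 pics/t23.png
```

```text
t 46.75 pos [ 636.8 -507.9  307.5] F [-0.6  0.   0.3] w 85.5 J6 2.1 tilt [-0.0043  0.0059]
shift/100 [-0.998 -1.993  1.46 ] turn/.5 [-0.009  0.012 -0.002]
```

View pics/s23.png

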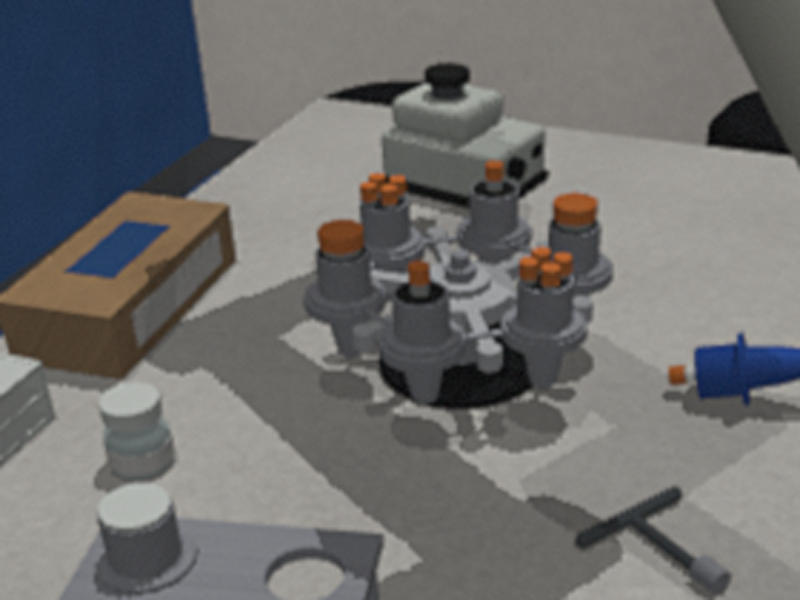

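View pics/t23.png

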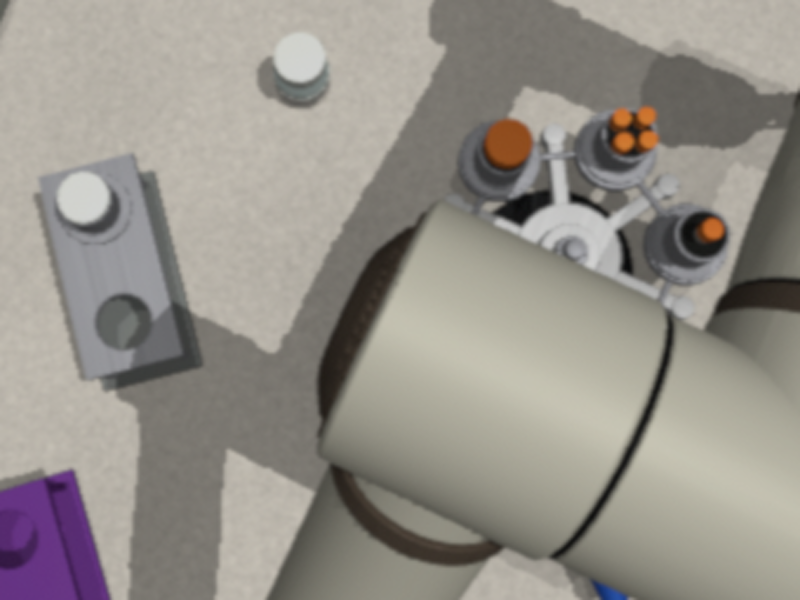

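Call:
apply_moves:
  increments:
    - [[0,0,0,0,0,0,1],[0,0,0,0,0,0,1],[0,0,0,0,0,0,1],[0,0,0,0,0,0,1]]

```text
clock: 47.25
position: [635.7, -507.7, 313.9]
ee_rot: [1.0, 0.028, 0.0, 0.0]
contact_force: [1.1, -0.1, -0.4]
gripper_width: 85.1
```

```bash
python3 -c "
from bench import arm
import numpy as np
print(np.round(arm.read_state()['contact_force'],2)); print(arm.job_done())"
```

```text
[ 1.14 -0.07 -0.35]
the job is handed in; nothing more can be done
None
```

The rotor is balanced and handed in at about 47 s: wide faces wide, four-tube faces four-tube, and slim faces slim. It took four moves: one slim cup parked in the rack's free place, a wide cup into its seat, a four-tube cup into the wide cup's seat, and the slim cup into the four-tube cup's seat.

**Seating:** Each cup was lowered in steps. It met its seat at about the height the cups were first gripped at (TCP 163–164 mm), with a reading of about 5 N at each set-down.

**Final pictures:** The side view shows all six cups upright with their flanges on the rings. It also shows the spare still in its rack place, the parking place empty and the look-alikes untouched. The top view agrees for three seats and the rack, but the arm hid the other three seats, so those rest on the side view alone. The gripper was open and clear of everything.

**Off plan:** On the way to the rack the last joint reached the end of its range and the held cup tilted about 2 degrees. I turned the wrist back and levelled it before lowering; the log shows the joint at -3.10 rad, right at its limit.

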